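# Wheel the clay caddy into its parking bay

## Robot

A 6-joint arm with a two-finger parallel gripper is mounted at the origin on the work surface. World frame = base frame: x ahead of the robot, y to its left, z up, the work surface at z = 0. Lengths are in m, angles in rad, forces in N, time in s.
With the tool pointing down it reaches from about 0.2 to 0.875 m from the base axis. Payload 3.4 kg.
Tool frame: the origin (TCP) lies midway between the tips of the shut fingers; the grasp point (between the pads) lies 19 mm behind it (ctrl.grip_depth is the distance from the TCP to the grasp point, in m); z points along the fingers, x is the direction in which the jaws open and shut, and the axes are right-handed (so a half turn about z gives the same grasp; the last joint's range is limited). The gripper opens to 94 mm and grips with 3 to 60 N. Pads are 16 mm wide; open, the fingers measure 119 mm over their backs; the gripper's body (75 mm by 177 mm) begins 78 mm behind the grasp point.
Start: joints at [-1.226, 0.276, 1.505, -0, 1.361, -0.121], TCP at [0.258, -0.514, 0.205] pointing down, gripper open.
Joint ranges: [-2.89, 2.89], [-0.75, 2.08], [0.22, 2.7], [-1.18, 4.32], [0.11, 2.71], [-2.7, 2.7]. Speed limits (rad/s): [2.57, 2.57, 3.14, 3.14, 3.14, 3.14].

## Interface

Orientations are given as a 3x3 rotation matrix whose columns are the frame's x, y, z axes.
In Python, from plant import read_state, get_image, hand_in, ctrl gives the robot as it stands.
- The arm moves only by the tool servo_tool, never from a script. Its argument "series" is a list of rows, each an object with "slide": the shift along the world's x, y, z in units of 30 mm (1.0 is 30 mm), a list of three; "yaw": the turn about the world's z in units of 6 degrees (1.0 is 6 degrees). In form: [{"slide": [x, y, z], "yaw": yaw}, ...]. A call has 1 to 12 rows; each row shifts and turns the pose as measured when the row begins; what a row does not reach is not made up. A row lasts 1/12 s, in which the tool goes at most 41.7 mm and 7.16 degrees, less where a joint would pass 70% of its speed; a pose out of reach is approached as far as the arm can. A call is refused whole if a number of a shift passes 1 or a number of a turn 1, either way. A call with a gripper value outside its range is refused whole. "jaw" is the opening, from 0 (shut) to 1 (fully open), set as the call begins (left out, the last holds). The fingers move at their own pace and stop on an object; "newtons" is the grip in N (left out, the last holds). Time passes only in rows, so rows that do not move let the fingers close. It gives the time, the measured TCP pose, the force and the opening at its end, in the units of the state.
- read_state(): the state, without advancing time (a new reading comes with each control period).
- get_image(name): name is "scene" or "top" or "wrist"; returns a dict with "pixels" (384x512x3 uint8, blue, green, red), "range_z" (384x512 float32, m along the optical axis (not along the pixel's ray), 0 where there is no reading), "K" (3x3 intrinsics, pixels), "rvec" (rotation vector, rad) and "tvec" (3), from world to camera coordinates, as OpenCV has them. Camera axes: x right, y down, z forward; pixel columns grow to the right and rows downward; lengths in m; the calibration is good to about 2 mm. A picture is of the moment at which its call begins.
- hand_in(): hands the job in, once; it reports no verdict.
The state is a dict: "time_s": time; "joint_positions": joint angles; "joint_vel": joint speeds; "tau": joint torques, N m; "tcp_pos": TCP position; "eef_rot": TCP orientation; "ft_force": force on the tool from outside, world axes, zero at the start; "wrist_torque": the same for the moment, N m; "grip_width": finger opening in m.
Only numpy, scipy, OpenCV 4.12 (cv2) and the standard library are available. Lean on these libraries where they do the work, as an engineer would, in place of code of your own. Each camera call takes 0.05 s, during which the arm holds its last target.

## Task

Take the little red caddy by its yellow push bar and push it straight ahead over the bench until both front swivel castors trail straight behind their pivots, while it is still outside the parking bay. Then steer it between the wooden kerbs onto the green mark and press it home against the rubber stop with a push of about 10 N, held for half a second: feel for the stop, do not ram it or grind along the kerbs. Let go and leave it standing square on the mark; keep its wheels on the bench all the way, the jar upright in its tray, and the other things where they are.

Things in the scene. Friction and masses are not known exactly. Their poses are not given: they have to be found in the camera images.
- caddy: Red and aluminium trolley, 0.7 to 1.0 kg with jar. Origin on the bench under its middle; x = driving direction, y left, z up. Deck 170 x 90 mm, top 46 mm up; red tray 124 x 84 mm, rim 78 mm up. Four black ball wheels, 30 mm, at y = +-62 mm: rear pair (x = -65) fixed, rolls along x only, resists sideways; front pair in orange swivel forks. Rolls with about 0.5 N, stays where left.
- handle (a point): Middle of the push bar at the caddy's rear: yellow round grip, 14 mm diameter, 66 mm long along the caddy's y, at x = -110, z = 105 mm of the caddy, between two uprights 84 mm apart. Free space below and on both sides; best pinched from above, fingers closing along the caddy's x. Axes as the caddy's.
- nose (a point): Point on the front face of the caddy's upright red nose board (90 mm wide, top 108 mm up): x = +88, y = 0, z = 85 mm of the caddy; it meets the rubber pad of the stop. Axes as the caddy's.
- castor_left (a joint): Swivel angle (rad) of the front left castor; pivot at x = +65, y = +62 mm of the caddy. 0 = trailing straight, wheel 14 mm behind the pivot; positive = anticlockwise from above; turns freely; starts up to 1.9 to either side. Rolling straight ahead 40 to 60 mm makes it trail. The caddy is 154 mm wide over trailing wheels; a sideways castor sticks out 14 mm more and fouls the kerbs.
- castor_right (a joint): The same for the front right castor, pivot at x = +65, y = -62 mm of the caddy.
- bay: Fixed parking bay. Origin on the bench at the middle of the flat green mark (176 x 90 mm); x points in, towards the stop, y left. Two wooden kerbs, 18 mm high, 16 wide, run along x from -30 to +90 mm, inner faces at y = +-83; before that they flare out to about y = +-103 at x = -85. Parked: caddy's x along the bay's x, origin at y = 0 and, against the stop, at x between -15 and +15 mm.
- bay_mouth (a point): Middle of the bay's entrance, on the bench, at x = -85 mm of the bay. Axes as the bay's.
- stop: Fixed blue post, 112 mm tall, ending the bay; origin on the bench under its front face, at x = +132 mm of the bay; axes as the bay's. A black rubber pad (34 mm diameter, 85 mm up) sticks out of it on a screw set differently each time, not given: pad face 29 to 59 mm before the post, found by feel. It gives 1 mm per 5 N. Home = 6 N or more for 0.3 s; over 16 N is ramming.
- jar: White jar with a blue lid, 42 mm diameter, 62 mm tall, standing loose in the front half of the caddy's tray; origin at the centre of its underside.
- glue_bottle: Bystander: white and yellow bottle with an orange cap, 48 mm diameter, 130 mm tall, standing.
- sanding_block: Bystander: cork sanding block, 100 x 60 x 30 mm.
- tape_roll: Bystander: roll of masking tape lying flat, 90 mm diameter, 24 mm tall.
- screwdriver: Bystander: screwdriver lying on the bench beyond the stop.
- mug: Bystander: blue mug, 76 mm diameter, 85 mm tall, near the robot.
Things that resemble listed ones, but are neither listed nor needed, are in the scene too. What is shaped like the jar but pink or turquoise is not meant. Leave any purple look-alike of the stop alone.

How it is judged:
On the way, in this order (a step that is already met when the one before it is completed fails the run):
1. both swivel castors trail straight (within 0.3 rad) while the caddy is still outside the bay (its origin 120 mm or more before the middle of the mark) (value of joint castor_left between -0.3 and 0.3 rad and value of joint castor_right between -0.3 and 0.3 rad and x of caddy in the frame of bay below -0.12 m), for 0.1 s.
2. the caddy, on the mark, is pressed against the stop with 6 N or more for 0.3 s (contact force between caddy and stop above 6 N and x of caddy in the frame of bay between -0.02 and 0.022 m and y of caddy in the frame of bay between -0.01 and 0.01 m), for 0.3 s.
At the end, for the whole second after the job is handed in: The caddy stands released and at rest on its wheels on the mark: its origin between 28 mm before and 22 mm past the middle of the mark, within 10 mm of the bay's centre line, square to it within 0.09 rad, both castors trailing within 0.4 rad, the jar upright in its tray (x of caddy in the frame of bay between -0.028 and 0.022 m and y of caddy in the frame of bay between -0.01 and 0.01 m and angle between the x axis of caddy and the x axis of bay, either way round below 0.09 rad and height (world z) of caddy below 0.006 m and angle between caddy's own z axis and vertical below 0.06 rad and linear speed of caddy below 0.01 m/s and angle between jar's own z axis and vertical below 0.2 rad and horizontal distance between jar and caddy below 0.06 m and height (world z) of jar below 0.07 m and value of joint castor_left between -0.4 and 0.4 rad and value of joint castor_right between -0.4 and 0.4 rad); the robot touches nothing.
It fails at once if the stop is rammed: more than 16 N between caddy and stop (contact force between caddy and stop above 16 N).
It fails at once if the caddy grinds along the kerbs: more than 15 N between caddy and bay (contact force between caddy and bay above 15 N).
It fails at once if the caddy is lifted off its wheels or tipped (height (world z) of caddy above 0.01 m or angle between caddy's own z axis and vertical above 0.12 rad).
It fails at once if the jar falls over (angle between jar's own z axis and vertical above 0.5 rad).
It fails at once if a bystander is moved more than 30 mm (distance of any of glue_bottle, sanding_block, tape_roll, screwdriver, mug from where it was at the start of the episode above 0.03 m).
It also fails if it takes over 56 s, if anything falls off the work surface, if the arm or the gripper's body presses on something with over 40 N, if the wrist force passes 120 N, or if a joint passes its speed limit or range.

## Working session

There is one attempt and no reset: what is moved stays moved. The work goes in short steps, Python scripts to look and compute and a tool call to move; the robot and the scene stay as the last step left them, time stands still between calls to the robot, and variables do not carry over. Pictures are saved under pics/ and viewed, and the job is handed in when it is done.

Besides the shell and the picture viewer there is one more tool, called after "Call:" as a command line: name --argument value ..., lists and objects as JSON in quotes. servo_tool: Moves the arm, as the interface text tells. Its arguments: {"type":"object","properties":{"series":{"type":"array"},"jaw":{"type":"number"},"newtons":{"type":"number"}},"required":["series"]}

```bash
ls; mkdir -p pics
python3 - <<'E'
from plant import read_state,get_image
import cv2
s=read_state();print({k:(s[k]) for k in s})
for n in ("scene","top","wrist"):
    d=get_image(n);cv2.imwrite(f"pics/{n}0.png",d["pixels"]);print(n,d["K"],d["rvec"],d["tvec"])
    import numpy as np;np.savez(f"/tmp/{n}0.npz",**d)
E
```

```text
pics
{'time_s': 0.0, 'joint_positions': array([-1.22599170e+00,  2.76547347e-01,  1.50609139e+00, -1.72916787e-05,
        1.36069451e+00, -1.21014241e-01]), 'joint_vel': array([-7.32558679e-05, -2.70725897e-04, -1.28332257e-03, -5.46378128e-04,
       -2.79574126e-03,  2.71214653e-04]), 'tau': array([-1.70232219e-03, -4.04596925e+01, -2.37233126e+01,  6.95971423e-02,
        3.44778167e-02, -1.34745546e-04]), 'tcp_pos': array([ 0.2580567 , -0.51321864,  0.20464855]), 'eef_rot': array([[ 4.49157289e-01, -8.93452497e-01, -6.04257305e-04],
       [-8.93451027e-01, -4.49157653e-01,  1.63242392e-03],
       [-1.72990002e-03, -1.93340793e-04, -9.99998485e-01]]), 'ft_force': array([-0.84489983,  0.15908948,  0.09227047]), 'wrist_torque': array([ 0.02026093, -0.00136989,  0.00358763]), 'grip_width': 0.09387489597712316}
scene [[385.34731808   0.         248.62362377]
 [  0.         385.34731808 194.81557949]
 [  0.           0.           1.        ]] [ 2.05395137  1.75823062 -0.46872882] [-0.13242923 -0.3926652   1.42161657]
top [[431.85852599   0.         266.34205927]
 [  0.         431.85852599 185.01636852]
 [  0.           0.           1.        ]] [ 2.16799213 -2.14671674  0.15412917] [0.01958919 0.50832177 1.5641222 ]
wrist [[267.72920366   0.         251.54590519]
 [  0.         267.72920366 190.71153871]
 [  0.           0.           1.        ]] [-2.48699556  1.53304478  0.19532787] [-0.57503962 -0.02472411  0.38968441]
```

View pics/scene0.png

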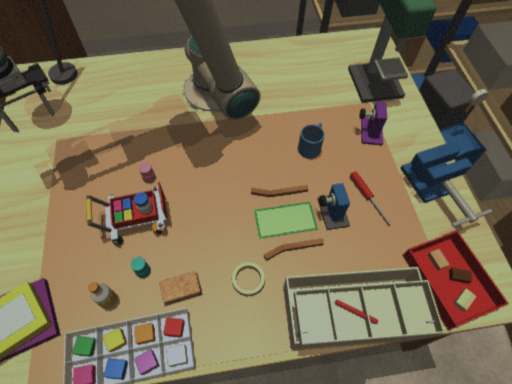

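View pics/top0.png

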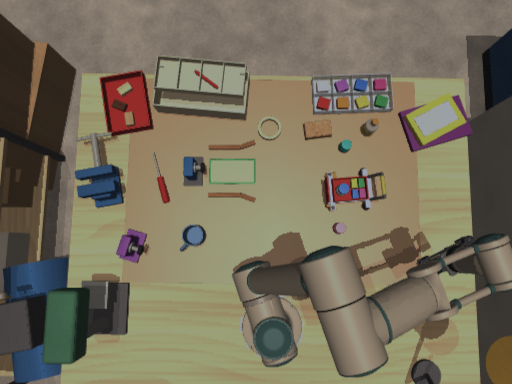

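View pics/wrist0.png

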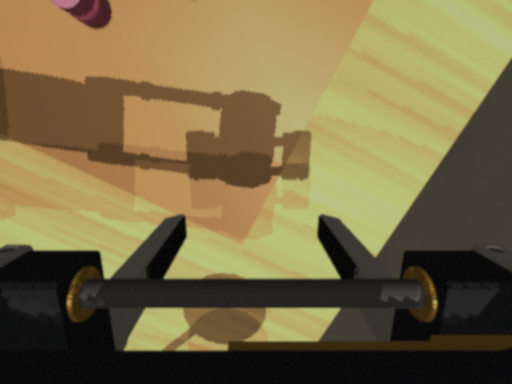

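The top view shows the caddy at about (355,188) with its yellow bar at (379,187). The green mark is at (232,171), the blue stop at (193,170), and the purple look-alike at (131,245). In the scene view the bar is at (90,210), the mark at (286,220) and the stop at (335,205). Next I'll enlarge these areas.

Run:
```python
import cv2
t=cv2.imread("pics/top0.png");s=cv2.imread("pics/scene0.png")
cv2.imwrite("pics/c1.png",cv2.resize(t[155:225,315:395],None,fx=8,fy=8,interpolation=cv2.INTER_CUBIC))
cv2.imwrite("pics/c2.png",cv2.resize(t[130:215,175:265],None,fx=7,fy=7,interpolation=cv2.INTER_CUBIC))
cv2.imwrite("pics/c3.png",cv2.resize(s[175:250,75:175],None,fx=8,fy=8,interpolation=cv2.INTER_CUBIC))
```

```text
(no output)
```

View pics/c1.png

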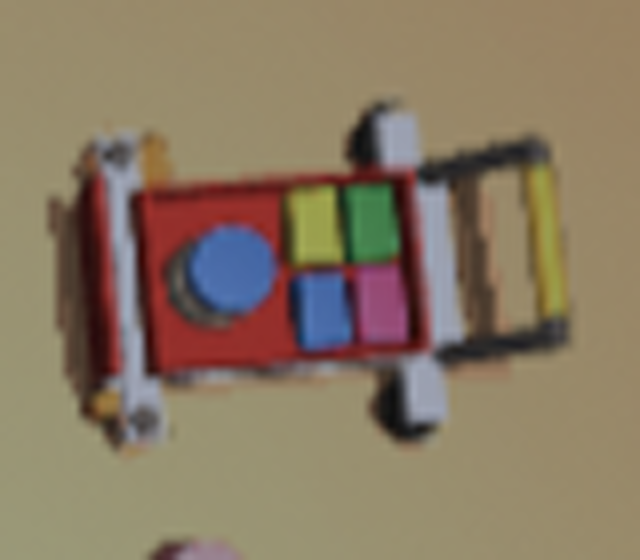

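View pics/c2.png

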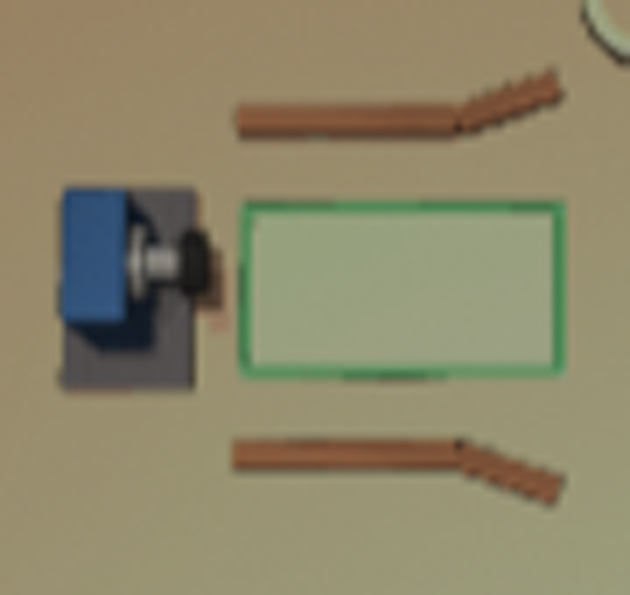

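View pics/c3.png

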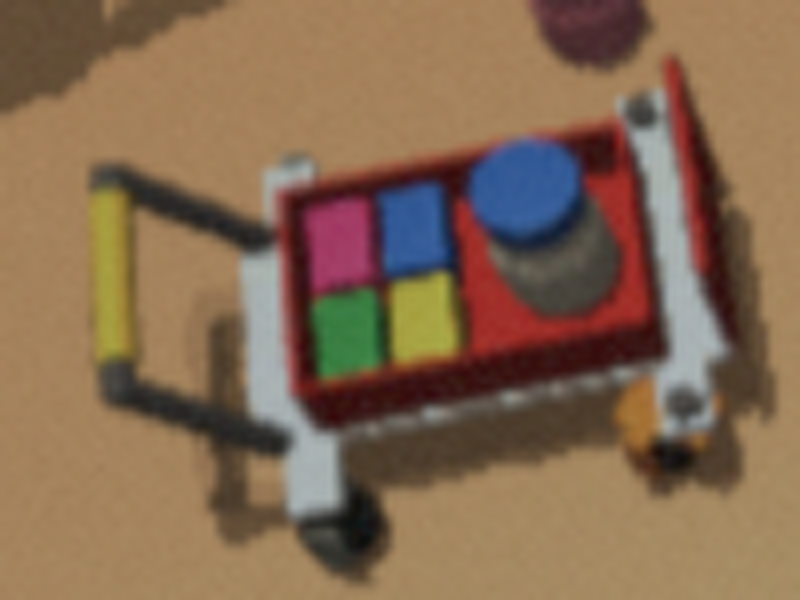

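```bash
cat > h.py <<'E'
import numpy as np,cv2
def cam(d):
    R,_=cv2.Rodrigues(d["rvec"]);return d["K"],R,d["tvec"].reshape(3)
def full(c,f,o): return [(c[0]+.5)/f-.5+o[0],(c[1]+.5)/f-.5+o[1]]
def atz(d,uv,z):
    K,R,t=cam(d);r=R.T@np.linalg.inv(K)@np.array([uv[0],uv[1],1.]);c=-R.T@t
    return c+r*(z-c[2])/r[2]
def tri(ds,uvs):
    A=[];
    P=[]
    for d in ds:
        K,R,t=cam(d);P.append(K@np.c_[R,t])
    X=cv2.triangulatePoints(P[0],P[1],np.array(uvs[0],float).reshape(2,1),np.array(uvs[1],float).reshape(2,1))
    X=X[:3,0]/X[3,0];return X
E
python3 - <<'E'
from h import *
T=np.load("/tmp/top0.npz");S=np.load("/tmp/scene0.npz")
f=lambda c:full(c,8,(315,155)); g=lambda c:full(c,8,(75,175)); b=lambda c:full(c,7,(175,130))
np.set_printoptions(precision=4,suppress=True)
L=tri((T,S),(f((553,318)),g((111,190)))); Rr=tri((T,S),(f((541,165)),g((115,360))))
print("bar",L,Rr,(L+Rr)/2)
print("pivL",tri((T,S),(f((145,420)),g((641,110)))),"pivR",tri((T,S),(f((118,152)),g((684,402)))))
print("jar lid",tri((T,S),(f((233,270)),g((526,190)))))
for z in (.105,): print("bar@105",atz(T,f((553,318)),z),atz(T,f((541,165)),z),atz(S,g((111,190)),z),atz(S,g((115,360)),z))
print("mark", [atz(T,b(p),0) for p in ((240,203),(563,203),(563,377),(240,377))])
print("kerb in", [atz(T,b(p),.018) for p in ((237,138),(455,138),(233,438),(458,440))])
print("stop base",[atz(T,b(p),0.01) for p in ((195,190),(195,388))])
print("pad", atz(T,b((210,262)),.085), "postface",[atz(T,b(p),0.112) for p in ((127,190),(127,320))])
# depth tests
for n,uv in (("bar",f((547,240))),("lid",f((233,270))),("deckfront",f((130,280))),("nose top",f((100,280)))):
    u=np.round(uv).astype(int);z=T["range_z"][u[1],u[0]];K,R,t=cam(T)
    print(n,R.T@(z*np.linalg.inv(K)@np.array([u[0],u[1],1.])-t))
E
```

```text
bar [ 0.47   -0.39    0.1032] [ 0.5381 -0.3854  0.1049] [ 0.504  -0.3877  0.104 ]
pivL [ 0.4279 -0.2184  0.044 ] pivR [ 0.5519 -0.2074  0.0438]
jar lid [ 0.4903 -0.2488  0.1003]
bar@105 [ 0.4698 -0.3896  0.105 ] [ 0.5382 -0.3861  0.105 ] [ 0.4711 -0.3891  0.105 ] [ 0.5382 -0.3844  0.105 ]
mark [array([0.6118, 0.2439, 0.    ]), array([0.6137, 0.0684, 0.    ]), array([0.5182, 0.0672, 0.    ]), array([0.5163, 0.2413, 0.    ])]
kerb in [array([0.6439, 0.2442, 0.018 ]), array([0.6452, 0.1268, 0.018 ]), array([0.4811, 0.2419, 0.018 ]), array([0.4813, 0.1223, 0.018 ])]
stop base [array([0.6167, 0.2671, 0.01  ]), array([0.5088, 0.264 , 0.01  ])]
pad [0.5642 0.2477 0.085 ] postface [array([0.596, 0.287, 0.112]), array([0.5295, 0.2849, 0.112 ])]
bar [ 0.5023 -0.3867  0.1098]
lid [ 0.4904 -0.2489  0.1081]
deckfront [ 0.4893 -0.2113  0.0555]
nose top [ 0.4833 -0.1895  0.1033]
```

Things that could be confused with my targets:
- **Caddy bar:** the yellow bar at top (379,187) is the only one. The yellow folder at (435,117) is clearly not it.
- **Stop:** blue at top (193,170), against the purple decoy at (131,245).
- **Jar:** blue lid in the tray at (344,188), against the pink one (340,228) and the turquoise one (346,146).

The crops match the description: yellow grip between dark uprights on the red caddy, and a blue post with a black pad at the end of the kerbs. The caddy heads about 94.8° in the world frame, with the bar at (0.504, -0.388, 0.104). Now I'll move above the bar.

Call:
servo_tool --series '[{"slide": [0.68, 0.35, 0], "yaw": -0.3}, {"slide": [0.68, 0.35, 0], "yaw": -0.3}, {"slide": [0.68, 0.35, 0], "yaw": -0.3}, {"slide": [0.68, 0.35, 0], "yaw": -0.3}, {"slide": [0.68, 0.35, 0], "yaw": -0.3}, {"slide": [0.68, 0.35, 0], "yaw": -0.3}, {"slide": [0.68, 0.35, 0], "yaw": -0.3}, {"slide": [0.68, 0.35, 0], "yaw": -0.3}, {"slide": [0.68, 0.35, 0], "yaw": -0.3}, {"slide": [0.68, 0.35, 0], "yaw": -0.3}, {"slide": [0.68, 0.35, 0], "yaw": -0.3}, {"slide": [0.68, 0.35, 0], "yaw": -0.3}]' --jaw 0.5 --newtons 25

```text
time_s: 1.15
tcp_pos: [0.5069, -0.3814, 0.2]
eef_rot: [[0.062, -0.998, -0.007], [-0.998, -0.062, 0.009], [-0.009, 0.006, -1.0]]
ft_force: [-0.3, -0.7, -0.0]
grip_width: 0.0471
```

Run:
```python
from plant import read_state,get_image
import cv2,numpy as np
s=read_state();print(s["time_s"],s["tcp_pos"],s["eef_rot"],s["ft_force"])
d=get_image("wrist");cv2.imwrite("pics/w1.png",d["pixels"]);np.savez("/tmp/w1.npz",**d)
d=get_image("top");cv2.imwrite("pics/t1.png",cv2.resize(d["pixels"][130:230,165:395],None,fx=3.4,fy=3.4,interpolation=cv2.INTER_CUBIC));np.savez("/tmp/t1.npz",**d)
```

```text
1.15 [ 0.50688018 -0.38139238  0.20004305] [[ 0.06164994 -0.9980739  -0.0069125 ]
 [-0.99805372 -0.06171085  0.00897443]
 [-0.00938372  0.00634577 -0.99993584]] [-0.27741169 -0.73750041 -0.04281979]
```

View pics/w1.png

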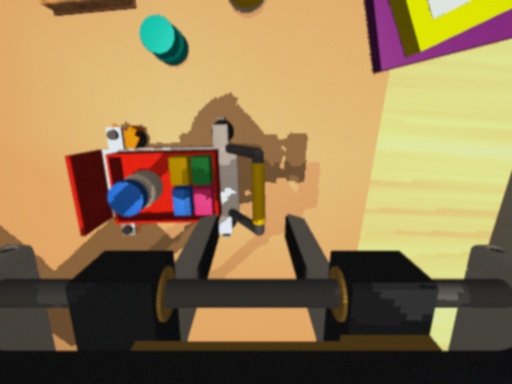

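View pics/t1.png

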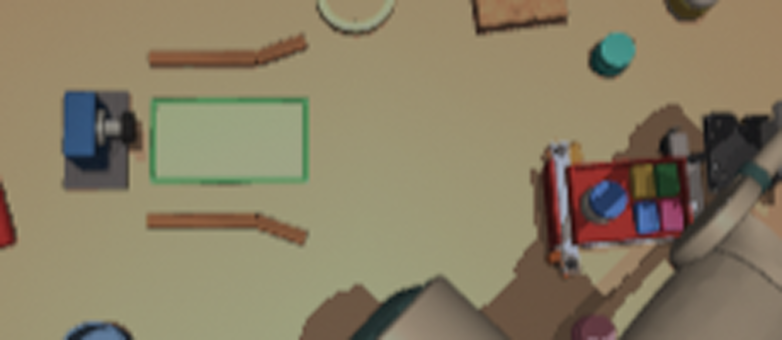

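The wrist view shows the bar from (258,160) to (258,226), the left pivot bolt at (128,229) and the right at (113,133). I'll cross-check the bar position and heading from this view.

Run:
```python
from h import *
np.set_printoptions(precision=4,suppress=True)
W=np.load("/tmp/w1.npz");T=np.load("/tmp/top0.npz")
f=lambda c:full(c,8,(315,155))
for z in (.1,.105):print(atz(W,(258,160),z),atz(W,(258.5,226),z),atz(W,(258.3,193),z))
print(atz(W,(113,133),.046),atz(W,(128,229),.046))
print("tri bar",tri((T,W),(f((553,318)),(258.5,226))),tri((T,W),(f((541,165)),(258,160))))
print(W["range_z"][193,258])
```

```text
[ 0.5414 -0.3854  0.1   ] [ 0.468 -0.391  0.1  ] [ 0.5059 -0.3882  0.1   ]
[ 0.5421 -0.3853  0.105 ] [ 0.47   -0.3908  0.105 ] [ 0.5072 -0.388   0.105 ]
[ 0.5555 -0.2082  0.046 ] [ 0.4302 -0.2194  0.046 ]
tri bar [ 0.4699 -0.3902  0.1038] [ 0.5397 -0.3872  0.0988]
0.27601266
```

Call:
servo_tool --series '[{"slide": [-0.05, -0.22, 0], "yaw": 0.2}, {"slide": [0, 0, -0.3], "yaw": 0}, {"slide": [0, 0, -0.5], "yaw": 0}, {"slide": [0, 0, -0.5], "yaw": 0}, {"slide": [0, 0, -0.5], "yaw": 0}, {"slide": [0, 0, -0.5], "yaw": 0}, {"slide": [0, 0, -0.4], "yaw": 0}, {"slide": [0, 0, -0.3], "yaw": 0}, {"slide": [0, 0, 0], "yaw": 0}]'

```text
time_s: 2.0
tcp_pos: [0.4994, -0.3871, 0.1008]
eef_rot: [[0.085, -0.996, -0.014], [-0.996, -0.086, 0.012], [-0.013, 0.013, -1.0]]
ft_force: [0.2, 0.2, -0.2]
grip_width: 0.0467
```

Call:
servo_tool --series '[{"slide": [0.15, -0.03, -0.25], "yaw": 0}, {"slide": [0.05, 0, -0.2], "yaw": 0}, {"slide": [0, 0, 0], "yaw": 0}]'

```text
time_s: 2.25
tcp_pos: [0.5049, -0.3888, 0.0863]
eef_rot: [[0.084, -0.996, -0.014], [-0.996, -0.084, 0.012], [-0.013, 0.013, -1.0]]
ft_force: [-0.2, 0.9, 0.4]
grip_width: 0.0474
```

Run:
```python
from plant import read_state,get_image
import cv2,numpy as np
s=read_state();print(s["time_s"],s["tcp_pos"],s["eef_rot"],s["ft_force"],s["joint_positions"])
d=get_image("wrist");cv2.imwrite("pics/w2.png",d["pixels"])
d=get_image("scene");cv2.imwrite("pics/s2.png",cv2.resize(d["pixels"][150:260,60:190],None,fx=5,fy=5,interpolation=cv2.INTER_CUBIC))
```

```text
2.25 [ 0.50488649 -0.38875699  0.08625436] [[ 0.08363173 -0.99639772 -0.01404728]
 [-0.99640882 -0.08380329  0.0121028 ]
 [-0.01323641  0.01298466 -0.99982808]] [-0.16137838  0.89311105  0.36713634] [-7.64688606e-01  4.59734487e-01  1.52478785e+00 -1.07458721e-03
  1.17558699e+00  7.22707788e-01]
```

View pics/w2.png

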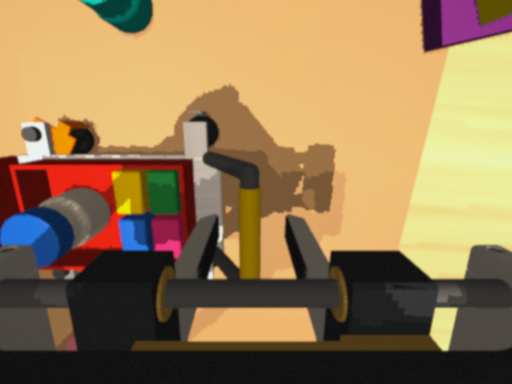

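View pics/s2.png

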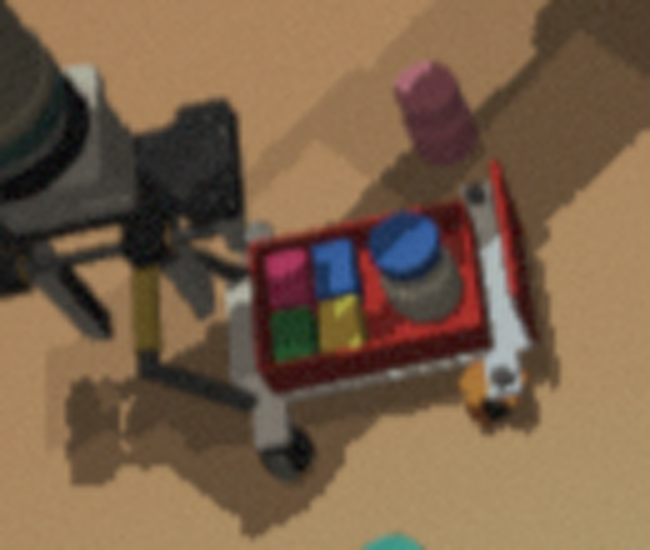

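The bar runs between the open fingers (wrist: bar at column 249, fingertips at 215 and 290) and the tool is centred between the uprights. Closing the fingers.

Call:
servo_tool --series '[{"slide": [0, 0, 0], "yaw": 0}, {"slide": [0, 0, 0], "yaw": 0}, {"slide": [0, 0, 0], "yaw": 0}, {"slide": [0, 0, 0], "yaw": 0}, {"slide": [0, 0, 0], "yaw": 0}, {"slide": [0, 0, 0], "yaw": 0}]' --jaw 0 --newtons 20

```text
time_s: 2.85
tcp_pos: [0.5065, -0.3896, 0.0898]
eef_rot: [[0.084, -0.996, -0.01], [-0.996, -0.085, 0.008], [-0.009, 0.009, -1.0]]
ft_force: [0.9, 0.2, -1.4]
grip_width: 0.013
```

Call:
servo_tool --series '[{"slide": [-0.01, 0.08, -0.01], "yaw": 0}, {"slide": [-0.015, 0.17, -0.01], "yaw": 0}, {"slide": [-0.015, 0.17, -0.01], "yaw": 0}, {"slide": [-0.015, 0.17, -0.01], "yaw": 0}, {"slide": [-0.01, 0.08, -0.01], "yaw": 0}, {"slide": [0, 0, 0], "yaw": 0}]'

```text
time_s: 3.35
tcp_pos: [0.5048, -0.3695, 0.0898]
eef_rot: [[0.085, -0.996, -0.008], [-0.996, -0.085, 0.004], [-0.004, 0.008, -1.0]]
ft_force: [-0.2, -0.9, -0.6]
grip_width: 0.0131
```

```bash
cat >> h.py <<'E'
def snap(k):
    from plant import read_state,get_image
    np.set_printoptions(precision=4,suppress=True)
    d=get_image("wrist");cv2.imwrite(f"pics/w{k}.png",d["pixels"]);np.savez(f"/tmp/w{k}.npz",**d)
    d=get_image("top");np.savez(f"/tmp/t{k}.npz",**d)
    d=get_image("scene");np.savez(f"/tmp/s{k}.npz",**d)
    s=read_state();print(s["time_s"],s["tcp_pos"],"hdg",np.degrees(np.arctan2(-s["eef_rot"][1,0],-s["eef_rot"][0,0])),s["ft_force"],s["wrist_torque"])
    return s
E
python3 - <<'E'
from h import *
snap(3)
d=np.load("/tmp/s3.npz")["pixels"];cv2.imwrite("pics/s3.png",cv2.resize(d[150:260,60:220],None,fx=5,fy=5,interpolation=cv2.INTER_CUBIC))
E
```

```text
3.5 [ 0.5048 -0.3697  0.0897] hdg 94.82685619203437 [-0.6823  0.1475  1.0788] [0.1436 0.06   0.0312]
```

View pics/w3.png

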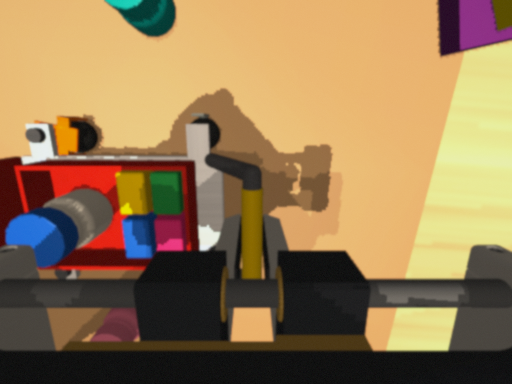

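View pics/s3.png

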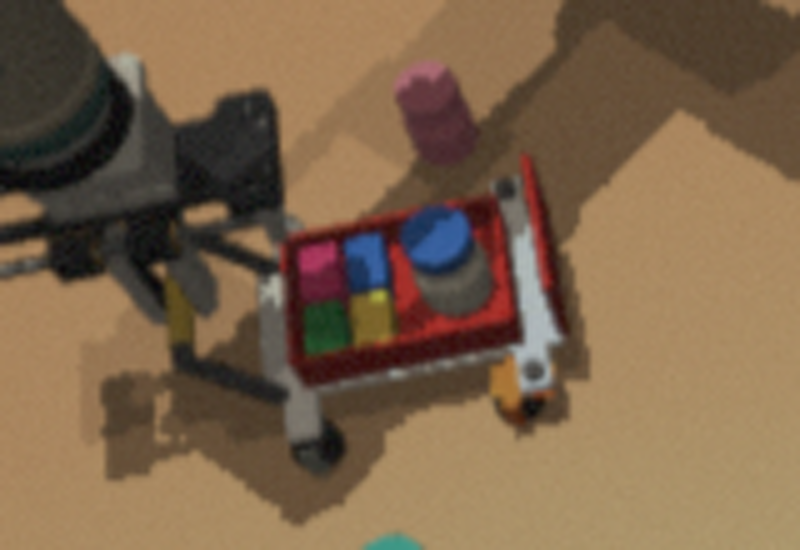

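Call:
servo_tool --series '[{"slide": [-0.01, 0.1, -0.005], "yaw": 0}, {"slide": [-0.015, 0.17, -0.005], "yaw": 0}, {"slide": [-0.015, 0.17, -0.005], "yaw": 0}, {"slide": [-0.015, 0.17, -0.005], "yaw": 0}, {"slide": [-0.015, 0.17, -0.005], "yaw": 0}, {"slide": [-0.015, 0.17, -0.005], "yaw": 0}, {"slide": [-0.015, 0.17, -0.005], "yaw": 0}, {"slide": [-0.015, 0.17, 0], "yaw": 0}, {"slide": [-0.015, 0.17, 0], "yaw": 0}, {"slide": [-0.01, 0.1, 0], "yaw": 0}, {"slide": [0, 0, 0], "yaw": 0}]'

```text
time_s: 4.42
tcp_pos: [0.5007, -0.3192, 0.0897]
eef_rot: [[0.085, -0.996, -0.006], [-0.996, -0.085, 0.001], [-0.002, 0.006, -1.0]]
ft_force: [-0.8, -0.4, 3.2]
grip_width: 0.0133
```

Run:
```python
from h import *
snap(4)
d=np.load("/tmp/s4.npz")["pixels"];cv2.imwrite("pics/s4.png",cv2.resize(d[150:260,90:220],None,fx=6,fy=6,interpolation=cv2.INTER_CUBIC)[:600])
d=np.load("/tmp/t4.npz")["pixels"];cv2.imwrite("pics/t4.png",cv2.resize(d[155:225,290:390],None,fx=8,fy=8,interpolation=cv2.INTER_CUBIC))
```

```text
4.5667 [ 0.5007 -0.3197  0.0896] hdg 94.81908479488303 [-0.413   0.2603  2.8738] [0.2616 0.1184 0.0433]
```

View pics/w4.png

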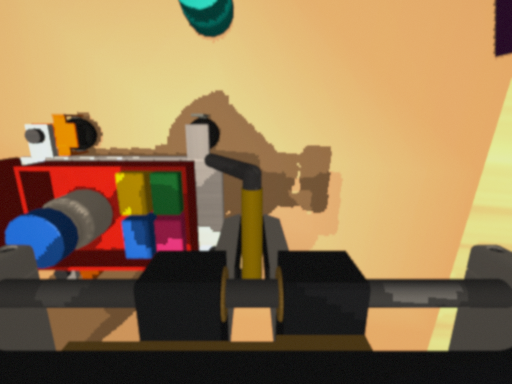

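View pics/s4.png

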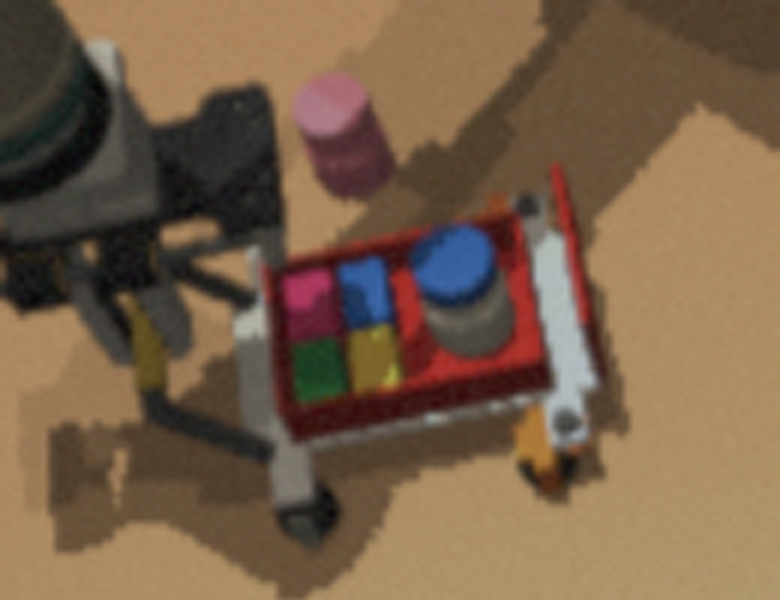

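View pics/t4.png

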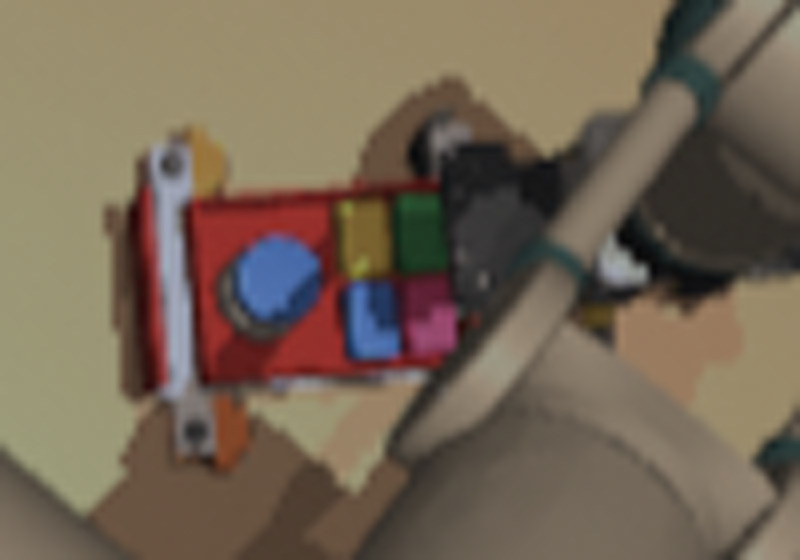

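Both orange forks now lie straight behind their pivots in the top crop: right pivot (173,163) with fork (208,160), left pivot (197,430) with fork (232,428). That meets step 1. Next I'll measure the caddy and bay precisely so I can plan the steering.

Run:
```python
from h import *
S=np.load("/tmp/scene0.npz")["pixels"];T=np.load("/tmp/top0.npz")["pixels"]
cv2.imwrite("pics/sb.png",cv2.resize(S[170:270,240:360],None,fx=6,fy=6,interpolation=cv2.INTER_CUBIC))
cv2.imwrite("pics/tb.png",cv2.resize(T[135:210,180:260],None,fx=8,fy=8,interpolation=cv2.INTER_CUBIC))
np.set_printoptions(precision=4,suppress=True)
t4=np.load("/tmp/t4.npz");s4=np.load("/tmp/s4.npz")
f=lambda c:full(c,8,(290,155)); g=lambda c:full(c,6,(90,150))
L=tri((t4,s4),(f((197,430)),g((528,205))));R=tri((t4,s4),(f((173,163)),g((567,422))))
print(L,R,(L+R)/2,np.degrees(np.arctan2((R-L)[1],(R-L)[0])))
print(atz(t4,f((197,430)),.046),atz(t4,f((173,163)),.046),atz(s4,g((528,205)),.046),atz(s4,g((567,422)),.046))
```

```text
[ 0.4227 -0.1501  0.0445] [ 0.5462 -0.1398  0.0427] [ 0.4844 -0.145   0.0436] 4.760984513008618
[ 0.4225 -0.1507  0.046 ] [ 0.5457 -0.1403  0.046 ] [ 0.4237 -0.1491  0.046 ] [ 0.548  -0.1385  0.046 ]
```

View pics/sb.png

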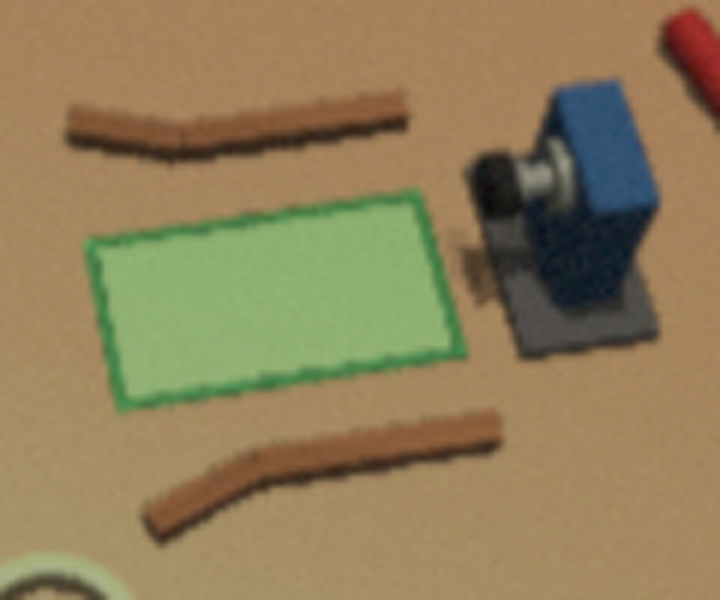

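View pics/tb.png

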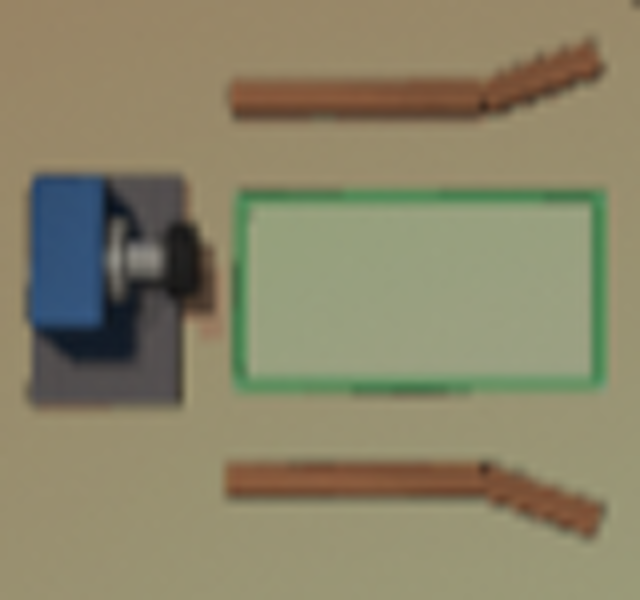

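Run:
```python
from h import *
np.set_printoptions(precision=4,suppress=True)
def rect(D,mask,z,name):
    n,lab,st,_=cv2.connectedComponentsWithStats(mask.astype(np.uint8));
    i=1+np.argmax(st[1:,4]);ys,xs=np.where(lab==i)
    P=np.array([atz(D,(x,y),z)[:2] for x,y in zip(xs,ys)])
    r=cv2.minAreaRect((P*1000).astype(np.float32));c=P.mean(0)
    ev,V=np.linalg.eigh(np.cov((P-c).T));v=V[:,1];v=v*np.sign(v[1])
    print(name,len(P),"cent",c,"rect",r,"pca hdg",np.degrees(np.arctan2(v[1],v[0])),"len",np.sqrt(ev*12))
    return c
for nm,roi in (("top",(160,185,205,260)),("scene",(190,245,250,325))):
    D=np.load(f"/tmp/{nm}0.npz");im=D["pixels"].astype(int)
    B,G,R=im[...,0],im[...,1],im[...,2]
    print(nm, im[171,232] if nm=="top" else im[220,286])
    m=np.zeros(G.shape,bool);a,b,c,d=roi
    m[a:b,c:d]=((G-R)>3)[a:b,c:d]
    rect(D,m,0,nm+" mark")
    # kerbs: brown
    hsv=cv2.cvtColor(D["pixels"],cv2.COLOR_BGR2HSV)
    print("kerb hsv",hsv[148,220] if nm=="top" else hsv[190,292], hsv[150,240] )
    # blue post
```

```text
top [128 160 153]
top mark 1154 cent [0.5619 0.1554] rect ((561.137939453125, 155.190185546875), (92.19312286376953, 174.99488830566406), 0.6419835686683655) pca hdg 91.16721168455452 len [0.0943 0.1781]
kerb hsv [ 12 139 108] [ 18  83 151]
scene [112 176 141]
scene mark 1727 cent [0.5691 0.1546] rect ((567.968994140625, 155.33169555664062), (97.25624084472656, 177.169677734375), 0.7597290873527527) pca hdg 90.75684358980274 len [0.097  0.1776]
kerb hsv [ 13 144 133] [ 15 115 169]
```

```bash
cat > plan.py <<'E'
from h import *
from scipy.optimize import fsolve
BX,BY,BH=.566,.155,91.0      # bay in tool coordinates
def setbay(x,y,h):
    global BX,BY,BH;BX,BY,BH=x,y,h
def tobay(p):
    h=np.radians(BH);d=np.array(p)-[BX,BY];e=np.array([np.cos(h),np.sin(h)]);n=np.array([-e[1],e[0]])
    return np.array([d@e,d@n])
def toworld(b):
    h=np.radians(BH);e=np.array([np.cos(h),np.sin(h)]);n=np.array([-e[1],e[0]])
    return np.array([BX,BY])+b[0]*e+b[1]*n
def axle(tcp,hdg,off=0.045):   # bar -> rear axle
    h=np.radians(hdg);return np.array(tcp[:2])+off*np.array([np.cos(h),np.sin(h)])
def path(A,psi0,xend,ramp=.03,ds=.001):
    # A: axle in bay frame, psi0 rel heading(rad); unknown k1,k2,L
    def sim(p,full=False):
        k1,k2,L=p;n=int(round(L/ds)) ;n=max(n,50);s=(np.arange(n)+.5)*L/n
        m=L/2
        kn=np.interp(s,[0,ramp,m-ramp,m+ramp,L-ramp,L],[0,k1,k1,k2,k2,0])
        psi=psi0+np.cumsum(kn)*L/n
        x=A[0]+np.cumsum(np.cos(psi))*L/n;y=A[1]+np.cumsum(np.sin(psi))*L/n
        if full:return s,x,y,psi,kn
        return [x[-1]-xend,y[-1],psi[-1]]
    f=lambda p:np.array(sim(p))
    L0=(xend-A[0])*1.08;k=4*abs(A[1])/L0**2*1.1*np.sign(A[1])
    sol,info,ok,msg=fsolve(f,[-k,k,L0],epsfcn=1e-4,full_output=True)
    if ok!=1:print("solver",msg,f(sol))
    return sol,sim(sol,True)
def rows(s,x,y,psi,kn,step,n):
    """bar waypoints in world"""
    out=[];
    for i in range(n+1):
        q=i*step
        xx,yy,pp=[np.interp(q,s,v) for v in (x,y,psi)]
        if q>s[-1]: xx+= (q-s[-1])*np.cos(pp); yy+=(q-s[-1])*np.sin(pp)
        b=toworld([xx,yy])-.045*np.array([np.cos(pp+np.radians(BH)),np.sin(pp+np.radians(BH))])
        out.append([*b,np.degrees(pp)+BH])
    return np.array(out)
E
python3 - <<'E'
from plan import *
np.set_printoptions(precision=3,suppress=True)
tcp=[.5007,-.3197];H=94.8
A=tobay(axle(tcp,H));print("axle bay",A)
for xe in (-.19,-.17,-.15):
    sol,(s,x,y,psi,kn)=path(A,np.radians(H-BH),xe)
    fx=x+.13*np.cos(psi);fy=y+.13*np.sin(psi)
    print(xe,sol,"min psi",np.degrees(psi.min()))
    for v in (-.085,-.06,-.03,): 
        i=np.argmin(abs(fx-v));print("  front at",fx[i],fy[i],np.degrees(psi[i]))
E
```

```text
axle bay [-0.429  0.077]
-0.19 [-7.243  6.66   0.258] min psi -37.471185211578835
  front at -0.08526648922810079 -0.008445832658669737 -3.9642264518723724
  front at -0.06000000000032338 -5.69391200855307e-13 -3.490022651969917e-11
  front at -0.06000000000032338 -5.69391200855307e-13 -3.490022651969917e-11
-0.17 [-6.205  5.666  0.276] min psi -34.87546811029705
  front at -0.08455531411097242 -0.01820748424081885 -9.101120973504555
  front at -0.06010624842148976 -0.004683451521161812 -2.167724852687763
  front at -0.04000000000006809 -1.227068446851831e-13 -7.38842852503975e-12
-0.15 [-5.377  4.877  0.295] min psi -32.62606725125412
  front at -0.08499714281539278 -0.02410296383182982 -13.131752347323587
  front at -0.05983380360338547 -0.013652017563970867 -6.7055009815771704
  front at -0.030003878515505983 -0.0010333609488196076 -0.46565343162052203
```

```bash
cat >> plan.py <<'E'
def table(tcp,H,xe,step,n):
    A=tobay(axle(tcp,H));sol,P=path(A,np.radians(H-BH),xe);print("axle",A,"sol",sol,"psimin",np.degrees(P[3].min()))
    W=rows(*P,step,n);D=np.diff(W,axis=0)
    print(np.c_[D[:,:2]/.03,D[:,2]/6].round(2).tolist());print("end",W[-1])
E
python3 - <<'E'
from plan import *
table([.5007,-.3197],94.8,-.18,.006,24)
E
```

```text
axle [-0.42858699  0.07655704] sol [-6.6933878   6.1334817   0.26690583] psimin -36.12684022518805
[[-0.02, 0.18, -0.04], [-0.03, 0.2, -0.12], [-0.04, 0.2, -0.2], [-0.05, 0.2, -0.27], [-0.05, 0.2, -0.35], [-0.05, 0.2, -0.38], [-0.04, 0.2, -0.38], [-0.04, 0.21, -0.38], [-0.03, 0.21, -0.38], [-0.02, 0.21, -0.38], [-0.01, 0.21, -0.38], [-0.0, 0.21, -0.38], [0.01, 0.21, -0.38], [0.01, 0.21, -0.38], [0.02, 0.21, -0.38], [0.03, 0.21, -0.38], [0.04, 0.2, -0.38], [0.05, 0.2, -0.36], [0.07, 0.19, -0.28], [0.08, 0.19, -0.21], [0.1, 0.18, -0.14], [0.11, 0.17, -0.06], [0.12, 0.16, 0.01], [0.12, 0.16, 0.08]]
end [ 0.51177743 -0.1776448  55.45514534]
```

Call:
servo_tool --series '[{"slide": [-0.02, 0.18, 0.005], "yaw": -0.04}, {"slide": [-0.03, 0.2, 0.005], "yaw": -0.12}, {"slide": [-0.04, 0.2, 0], "yaw": -0.2}, {"slide": [-0.05, 0.2, 0], "yaw": -0.27}, {"slide": [-0.05, 0.2, 0], "yaw": -0.35}, {"slide": [-0.05, 0.2, 0], "yaw": -0.38}, {"slide": [-0.04, 0.2, 0], "yaw": -0.38}, {"slide": [0, 0, 0], "yaw": 0}]'

```text
time_s: 5.23
tcp_pos: [0.491, -0.2768, 0.0896]
eef_rot: [[-0.111, -0.994, -0.008], [-0.994, 0.111, 0.001], [0.0, 0.008, -1.0]]
ft_force: [-0.3, 0.2, 1.9]
grip_width: 0.0131
```

Run:
```python
from plan import *
snap(5)
d=np.load("/tmp/t5.npz")["pixels"];cv2.imwrite("pics/t5.png",cv2.resize(d[155:225,270:370],None,fx=8,fy=8,interpolation=cv2.INTER_CUBIC))
```

```text
5.3833 [ 0.4912 -0.278   0.0896] hdg 83.74701278706465 [-0.6342  1.0311  2.7128] [ 0.3024  0.237  -0.0143]
```

View pics/t5.png

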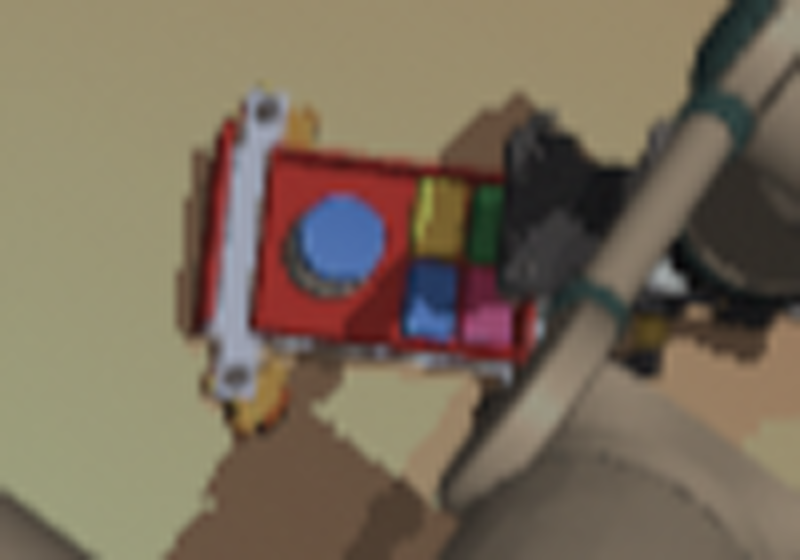

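View pics/w5.png

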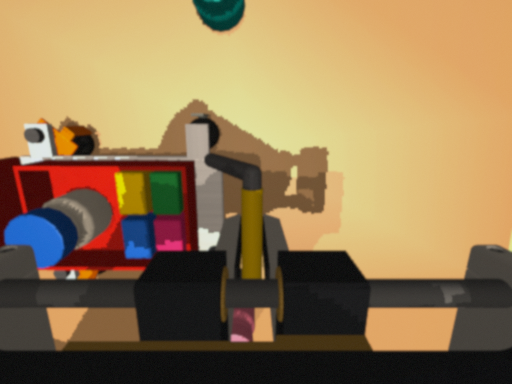

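Run:
```python
from plan import *
table([.4912,-.2775],83.7,-.18,.006,30)
```

```text
axle [-0.38649344  0.07661887] sol [-6.41725482  7.72376908  0.22503658] psimin -37.13205525844872
[[0.01, 0.18, -0.04], [0.01, 0.2, -0.12], [-0.0, 0.2, -0.19], [-0.01, 0.2, -0.26], [-0.01, 0.21, -0.34], [-0.01, 0.21, -0.37], [-0.0, 0.21, -0.37], [0.01, 0.21, -0.37], [0.01, 0.21, -0.37], [0.02, 0.21, -0.37], [0.03, 0.21, -0.37], [0.04, 0.2, -0.37], [0.05, 0.2, -0.37], [0.05, 0.2, -0.36], [0.07, 0.19, -0.3], [0.08, 0.18, -0.22], [0.1, 0.18, -0.14], [0.11, 0.17, -0.06], [0.12, 0.16, 0.02], [0.13, 0.15, 0.1], [0.14, 0.15, 0.19], [0.14, 0.14, 0.27], [0.15, 0.14, 0.35], [0.16, 0.14, 0.42], [0.15, 0.15, 0.44], [0.14, 0.15, 0.44], [0.14, 0.16, 0.44], [0.13, 0.17, 0.44], [0.12, 0.17, 0.44], [0.11, 0.18, 0.44]]
end [ 0.55697176 -0.11331934 77.92893738]
```

Call:
servo_tool --series '[{"slide": [-0.03, 0.2, 0.005], "yaw": -0.38}, {"slide": [-0.03, 0.21, 0.005], "yaw": -0.38}, {"slide": [-0.02, 0.21, 0], "yaw": -0.38}, {"slide": [-0.01, 0.21, 0], "yaw": -0.38}, {"slide": [0, 0.21, 0], "yaw": -0.38}, {"slide": [0.01, 0.21, 0], "yaw": -0.38}, {"slide": [0.01, 0.21, 0], "yaw": -0.38}, {"slide": [0.02, 0.21, 0], "yaw": -0.38}, {"slide": [0.03, 0.21, 0], "yaw": -0.38}, {"slide": [0.04, 0.2, 0], "yaw": -0.38}, {"slide": [0, 0, 0], "yaw": 0}]'

```text
time_s: 6.3
tcp_pos: [0.4907, -0.2204, 0.0896]
eef_rot: [[-0.496, -0.868, -0.013], [-0.868, 0.497, -0.003], [0.009, 0.01, -1.0]]
ft_force: [-1.4, 2.3, 2.7]
grip_width: 0.0134
```

Run:
```python
from plan import *
s=snap(6)
d=np.load("/tmp/t6.npz")["pixels"];cv2.imwrite("pics/t6.png",cv2.resize(d[140:240,180:350],None,fx=4.7,fy=4.7,interpolation=cv2.INTER_CUBIC))
R=s["eef_rot"];table(s["tcp_pos"],np.degrees(np.arctan2(-R[1,0],-R[0,0])),-.18,.006,30)
```

```text
6.45 [ 0.4905 -0.2213  0.0896] hdg 60.29671821856062 [-0.8491  1.5795  4.0637] [0.5471 0.2374 0.0849]
axle [-0.3362  0.059 ] sol [0.4055 7.2444 0.1701] psimin -30.702894105591202
[[0.09, 0.16, 0.0], [0.1, 0.17, 0.01], [0.1, 0.17, 0.01], [0.1, 0.17, 0.02], [0.1, 0.17, 0.02], [0.1, 0.17, 0.02], [0.1, 0.17, 0.02], [0.1, 0.17, 0.02], [0.1, 0.17, 0.02], [0.1, 0.17, 0.04], [0.11, 0.17, 0.08], [0.11, 0.17, 0.12], [0.11, 0.17, 0.16], [0.11, 0.17, 0.2], [0.12, 0.17, 0.24], [0.12, 0.17, 0.27], [0.12, 0.17, 0.31], [0.12, 0.17, 0.35], [0.12, 0.17, 0.39], [0.11, 0.18, 0.41], [0.11, 0.18, 0.42], [0.1, 0.19, 0.42], [0.09, 0.19, 0.42], [0.08, 0.19, 0.39], [0.06, 0.2, 0.31], [0.04, 0.2, 0.23], [0.02, 0.2, 0.15], [0.01, 0.2, 0.06], [-0.0, 0.2, 0.0], [-0.0, 0.2, 0.0]]
end [ 0.5697 -0.0596 91.    ]
```

View pics/t6.png

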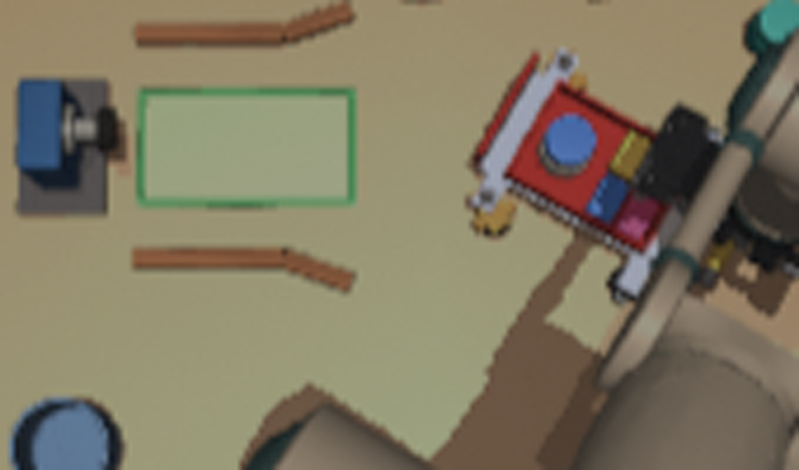

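View pics/w6.png

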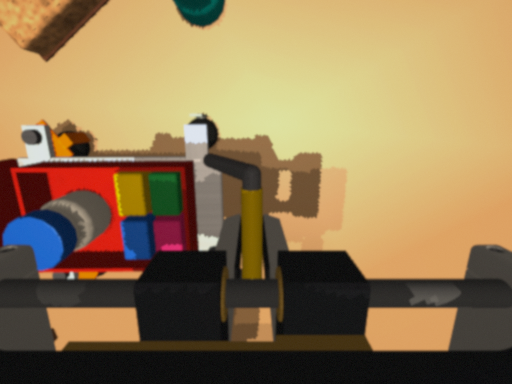

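Run:
```python
from plan import *
np.set_printoptions(precision=4,suppress=True)
t=np.load("/tmp/t6.npz");f=lambda c:full(c,4.7,(180,140))
R=atz(t,f((564,62)),.046);L=atz(t,f((487,197)),.046);v=R-L;print(R,L,np.linalg.norm(v),"hdg",np.degrees(np.arctan2(v[1],v[0]))+90)
h=np.radians(60.3);m=(R+L)/2;print("pivot mid seen",m,"by tool",np.array([.4905,-.2213])+.175*np.array([np.cos(h),np.sin(h)]))
# bay by the same view
k=[f(p) for p in ((137,45),(283,41),(135,248),(283,248))];print([atz(t,p,.018)[:2] for p in k])
mk=[f(p) for p in ((138,89),(355,89),(353,206),(138,206))];q=[atz(t,p,0)[:2] for p in mk];print(q,np.mean(q,0))
```

```text
[ 0.6284 -0.0976  0.046 ] [ 0.5201 -0.0372  0.046 ] 0.12400113802445296 hdg 60.85433172251673
pivot mid seen [ 0.5742 -0.0674  0.046 ] by tool [ 0.5772 -0.0693]
[array([0.6443, 0.243 ]), array([0.6489, 0.1259]), array([0.4803, 0.2402]), array([0.4815, 0.123 ])]
[array([0.6119, 0.2435]), array([0.6139, 0.0679]), array([0.5182, 0.0683]), array([0.5163, 0.2409])] [0.5651 0.1551]
```

Call:
servo_tool --series '[{"slide": [0.09, 0.16, 0.005], "yaw": 0}, {"slide": [0.1, 0.17, 0.005], "yaw": 0}, {"slide": [0.1, 0.17, 0.005], "yaw": 0.02}, {"slide": [0.1, 0.17, 0], "yaw": 0.02}, {"slide": [0.1, 0.17, 0], "yaw": 0.02}, {"slide": [0.1, 0.17, 0], "yaw": 0.02}, {"slide": [0.1, 0.17, 0], "yaw": 0.02}, {"slide": [0.1, 0.17, 0], "yaw": 0.02}, {"slide": [0.1, 0.17, 0], "yaw": 0.02}, {"slide": [0, 0, 0], "yaw": 0}]'

```text
time_s: 7.28
tcp_pos: [0.5184, -0.1723, 0.0897]
eef_rot: [[-0.48, -0.877, -0.017], [-0.877, 0.48, -0.005], [0.012, 0.012, -1.0]]
ft_force: [-1.3, 1.1, 2.5]
grip_width: 0.0135
```

Run:
```python
from plan import *
s=snap(7)
d=np.load("/tmp/t7.npz")["pixels"];cv2.imwrite("pics/t7.png",cv2.resize(d[130:230,180:330],None,fx=5,fy=5,interpolation=cv2.INTER_CUBIC))
R=s["eef_rot"];table(s["tcp_pos"],np.degrees(np.arctan2(-R[1,0],-R[0,0])),-.18,.006,30)
```

```text
7.4333 [ 0.5179 -0.1733  0.0897] hdg 61.28396751829807 [-0.5897  0.1416  2.3174] [0.5106 0.1117 0.0083]
axle [-0.2883  0.0315] sol [4.232  7.9899 0.1147] psimin -29.71201237944235
[[0.09, 0.16, 0.03], [0.11, 0.17, 0.08], [0.11, 0.17, 0.13], [0.11, 0.17, 0.17], [0.12, 0.17, 0.22], [0.12, 0.17, 0.26], [0.12, 0.17, 0.29], [0.12, 0.17, 0.31], [0.11, 0.17, 0.33], [0.11, 0.18, 0.35], [0.11, 0.18, 0.37], [0.1, 0.18, 0.39], [0.1, 0.19, 0.42], [0.09, 0.19, 0.44], [0.08, 0.19, 0.42], [0.06, 0.2, 0.32], [0.04, 0.2, 0.23], [0.02, 0.2, 0.14], [0.0, 0.2, 0.05], [-0.0, 0.2, 0.0], [-0.0, 0.2, 0.0], [-0.0, 0.2, 0.0], [-0.0, 0.2, 0.0], [-0.0, 0.2, 0.0], [-0.0, 0.2, 0.0], [-0.0, 0.2, 0.0], [-0.0, 0.2, 0.0], [-0.0, 0.2, 0.0], [-0.0, 0.2, 0.0], [-0.0, 0.2, 0.0]]
end [ 0.5688 -0.0042 91.    ]
```

View pics/t7.png

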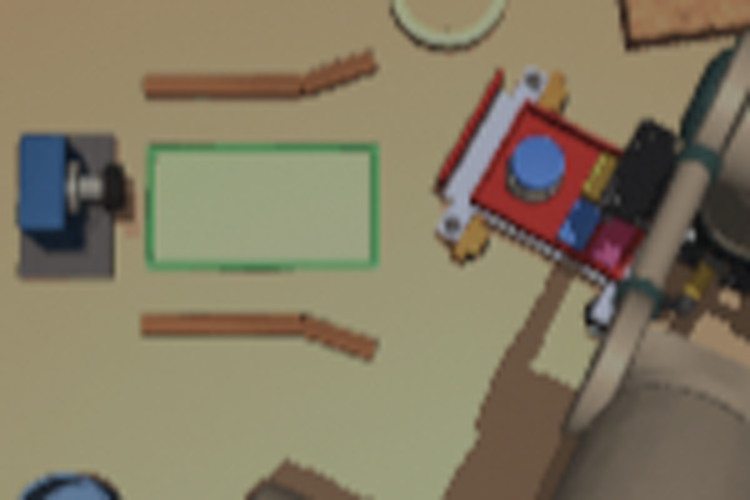

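The caddy is following the plan. The tape roll at crop (445,5) is close to where the front right castor will sweep, so I'll check that clearance before going on.

Run:
```python
from plan import *
np.set_printoptions(precision=4,suppress=True)
t=np.load("/tmp/t7.npz");im=t["pixels"];cv2.imwrite("pics/t7b.png",cv2.resize(im[105:165,230:330],None,fx=8,fy=8,interpolation=cv2.INTER_CUBIC))
s=np.load("/tmp/s7.npz")["pixels"];cv2.imwrite("pics/s7b.png",cv2.resize(s[170:310,160:320],None,fx=4,fy=4,interpolation=cv2.INTER_CUBIC))
A=np.array([-.2883,.0315])
for xe in (-.2,-.18,-.16):
    sol,(S,x,y,psi,kn)=path(A,np.radians(61.28-BH),xe)
    # points: right front pivot & outer wheel (trail kinematic), nose corner
    res=[]
    for i in range(0,len(S),6):
        c,sn=np.cos(psi[i]),np.sin(psi[i])
        ang=np.arctan2(.130*kn[i],1+.062*kn[i]) # castor direction rel
        cx,cy=.130-.014*np.cos(ang),-.062-.014*np.sin(ang)
        pts=[(cx,cy-.015),(.130,-.077),(.130+.006,-.070),(.153,-.045)]
        P=[toworld([x[i]+c*a-sn*b,y[i]+sn*a+c*b]) for a,b in pts]
        res.append(max(P,key=lambda p:-np.hypot(p[0]-.73,p[1]-.013)))
    res=np.array(res);print(xe,sol);print(res[np.argmax(res[:,0])],np.hypot(res[:,0]-.73,res[:,1]-.013).min()-.045)
```

```text
-0.2 [-0.3101 15.5748  0.0955]
[ 0.6858 -0.003 ] 0.0020343037660287278
-0.18 [4.2593 7.9706 0.1147]
[ 0.6782 -0.0118] 0.00792421919410706
-0.16 [5.8685 4.0883 0.1342]
[ 0.6757 -0.0172] 0.011926457248771206
```

View pics/t7b.png

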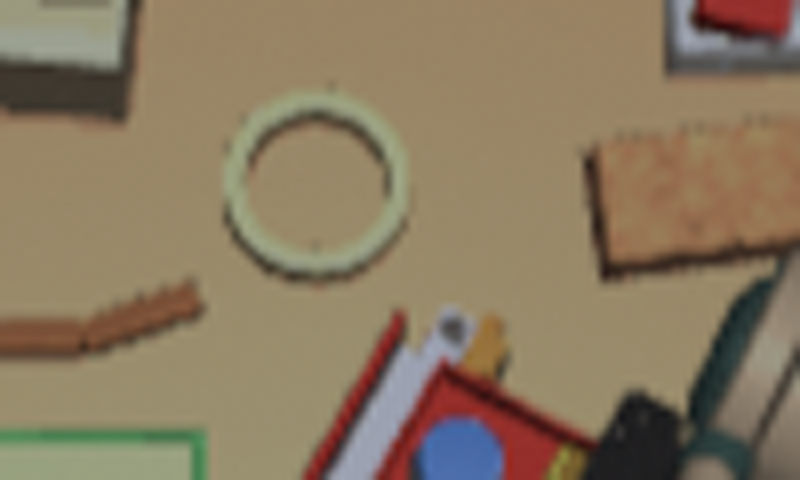

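View pics/s7b.png

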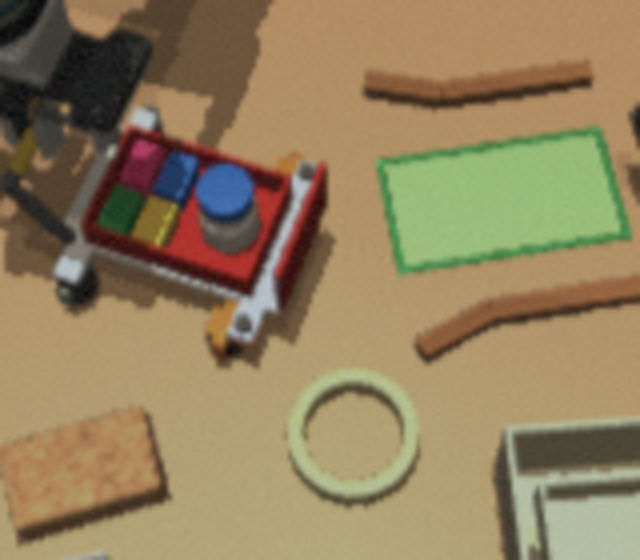

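Run:
```python
from plan import *
np.set_printoptions(precision=4,suppress=True)
t=np.load("/tmp/t7.npz");f=lambda c:full(c,8,(230,105))
s=np.load("/tmp/s7.npz");g=lambda c:full(c,4,(160,170))
tc=atz(t,f((316,183)),.024)[:2];print("tape top",tc,"scene",atz(s,g((353,435)),.024)[:2])
print("piv R top",atz(t,f((453,327)),.046),"scene",atz(s,g((244,323)),.046), "tool:",end="")
h=np.radians(61.28);e=np.array([np.cos(h),np.sin(h)]);n=np.array([-e[1],e[0]]);print(np.array([.5179,-.1733])+.175*e-.062*n)
TC=tc+[.003,-.002]
A=np.array([-.2883,.0315])
for ramp in (.03,.015,.005):
  for xe in (-.19,-.18,-.17,-.16,-.15):
    sol,(S,x,y,psi,kn)=path(A,np.radians(61.28-BH),xe,ramp)
    best=[];fr=[]
    for i in range(0,len(S),4):
        c,sn=np.cos(psi[i]),np.sin(psi[i]);k=kn[i]
        ang=np.arctan2(.130*k,1+.062*k)
        cx,cy=.130-.014*np.cos(ang),-.062-.014*np.sin(ang)
        pts=[(cx,cy,.015),(.130,-.062,.013),(.153,-.045,0)]
        best.append(min(np.linalg.norm(toworld([x[i]+c*a-sn*b,y[i]+sn*a+c*b])-TC)-.045-r for a,b,r in pts))
    fx=x+.13*np.cos(psi);fy=y+.13*np.sin(psi)
    q=[round(1e3*np.interp(v,fx,fy,right=0),1) for v in (-.1,-.085,-.07,-.05,-.03)]
    print(ramp,xe,sol.round(3),"clear mm",1e3*min(best),"front lateral",q)
```

```text
tape top [0.7296 0.0162] scene [0.7384 0.0162]
piv R top [ 0.6557 -0.0477  0.046 ] scene [ 0.6562 -0.0464  0.046 ] tool:[ 0.6564 -0.0496]
0.03 -0.19 [ 2.457 11.235  0.105] clear mm 5.92494671340775 front lateral [np.float64(-27.6), np.float64(-13.7), np.float64(-2.4), np.float64(0.0), np.float64(0.0)]
0.03 -0.18 [4.259 7.971 0.115] clear mm 9.224962516064334 front lateral [np.float64(-27.0), np.float64(-17.6), np.float64(-6.5), np.float64(0.0), np.float64(0.0)]
0.03 -0.17 [5.312 5.679 0.124] clear mm 11.737550450777789 front lateral [np.float64(-25.3), np.float64(-18.4), np.float64(-10.0), np.float64(-1.2), np.float64(0.0)]
0.03 -0.16 [5.868 4.088 0.134] clear mm 13.19892771035122 front lateral [np.float64(-23.5), np.float64(-17.8), np.float64(-11.6), np.float64(-3.4), np.float64(0.0)]
0.03 -0.15 [6.132 2.962 0.144] clear mm 13.893308478050828 front lateral [np.float64(-21.9), np.float64(-16.6), np.float64(-11.6), np.float64(-5.3), np.float64(-0.6)]
0.015 -0.19 [2.954 8.601 0.105] clear mm 6.805645378175532 front lateral [np.float64(-28.4), np.float64(-17.0), np.float64(-3.6), np.flo
[... 824 characters left out ...]
 np.float64(0.0), np.float64(0.0)]
0.005 -0.18 [3.76  5.741 0.114] clear mm 11.933450076763746 front lateral [np.float64(-27.0), np.float64(-20.1), np.float64(-11.8), np.float64(0.0), np.float64(0.0)]
0.005 -0.17 [4.258 4.466 0.124] clear mm 14.96475671497377 front lateral [np.float64(-24.8), np.float64(-19.8), np.float64(-13.9), np.float64(-4.2), np.float64(0.0)]
0.005 -0.16 [4.565 3.495 0.134] clear mm 16.304480076403546 front lateral [np.float64(-22.2), np.float64(-18.5), np.float64(-14.3), np.float64(-7.3), np.float64(0.0)]
0.005 -0.15 [4.743 2.743 0.144] clear mm 16.98265166289835 front lateral [np.float64(-20.4), np.float64(-16.6), np.float64(-13.7), np.float64(-8.7), np.float64(-2.6)]
```

The tape clearance is at least 9 mm on the plan that finishes turning at -0.18, and the kerb clearance is about 13 mm, so I'll go ahead with it.

Call:
servo_tool --series '[{"slide": [0.09, 0.16, 0], "yaw": 0.03}, {"slide": [0.11, 0.17, 0], "yaw": 0.08}, {"slide": [0.11, 0.17, 0], "yaw": 0.13}, {"slide": [0.11, 0.17, 0], "yaw": 0.17}, {"slide": [0.12, 0.17, 0], "yaw": 0.22}, {"slide": [0.12, 0.17, 0], "yaw": 0.26}, {"slide": [0.12, 0.17, 0], "yaw": 0.29}, {"slide": [0.12, 0.17, 0], "yaw": 0.31}, {"slide": [0, 0, 0], "yaw": 0}]'

```text
time_s: 8.18
tcp_pos: [0.5491, -0.1308, 0.0897]
eef_rot: [[-0.324, -0.946, -0.012], [-0.946, 0.324, -0.011], [0.015, 0.008, -1.0]]
ft_force: [-1.1, 0.2, 1.3]
grip_width: 0.0133
```

Run:
```python
from plan import *
s=snap(8)
d=np.load("/tmp/t8.npz")["pixels"];cv2.imwrite("pics/t8.png",cv2.resize(d[110:220,180:330],None,fx=5,fy=5,interpolation=cv2.INTER_CUBIC))
R=s["eef_rot"];H=np.degrees(np.arctan2(-R[1,0],-R[0,0]))
table(s["tcp_pos"],H,-.18,.006,20)
A=tobay(axle(s["tcp_pos"],H))
for r in (.03,.015,.005):
  sol,P=path(A,np.radians(H-BH),-.18,r);print(sol)
  W=rows(*P,.006,16);D=np.diff(W,axis=0);print(np.c_[D[:,:2]/.03,D[:,2]/6].round(2).tolist())
```

```text
8.3333 [ 0.5484 -0.1318  0.0897] hdg 70.92249603716877 [0.3456 0.5364 0.1908] [ 0.2186 -0.1804 -0.0386]
axle [-0.2441  0.0071] sol [19.4008 -4.8275  0.0652] psimin -20.05886574624068
[[0.08, 0.17, 0.13], [0.11, 0.17, 0.35], [0.14, 0.17, 0.57], [0.16, 0.17, 0.8], [0.17, 0.19, 0.97], [0.06, 0.2, 0.4], [0.04, 0.2, 0.26], [0.01, 0.2, 0.12], [-0.01, 0.2, -0.02], [-0.03, 0.2, -0.16], [-0.02, 0.2, -0.08], [-0.0, 0.2, 0.0], [-0.0, 0.2, 0.0], [-0.0, 0.2, 0.0], [-0.0, 0.2, 0.0], [-0.0, 0.2, 0.0], [-0.0, 0.2, 0.0], [-0.0, 0.2, 0.0], [-0.0, 0.2, 0.0], [-0.0, 0.2, 0.0]]
end [ 0.569  -0.0147 91.    ]
[19.4008 -4.8275  0.0652]
[[0.08, 0.17, 0.13], [0.11, 0.17, 0.35], [0.14, 0.17, 0.57], [0.16, 0.17, 0.8], [0.17, 0.19, 0.97], [0.06, 0.2, 0.4], [0.04, 0.2, 0.26], [0.01, 0.2, 0.12], [-0.01, 0.2, -0.02], [-0.03, 0.2, -0.16], [-0.02, 0.2, -0.08], [-0.0, 0.2, 0.0], [-0.0, 0.2, 0.0], [-0.0, 0.2, 0.0], [-0.0, 0.2, 0.0], [-0.0, 0.2, 0.0]]
[14.0249 -0.0256  0.0651]
[[0.09, 0.16, 0.19], [0.13, 0.17, 0.51], [0.16, 0.17, 0.77], [0.14, 0.18, 0.7], [0.1, 0.19, 0.54], [0.06, 0.2, 0.38], [0.03, 0.2, 0.21], [0.01, 0.2, 0.06], [-0.0, 0.2, -0.0], [-0.0, 0.2, -0.0], [-0.0, 0.2, -0.0], [-0.0, 0.2, 0.0], [-0.0, 0.2, 0.0], [-0.0, 0.2, 0.0], [-0.0, 0.2, 0.0], [-0.0, 0.2, 0.0]]
[10.3292  1.358   0.065 ]
[[0.11, 0.16, 0.38], [0.14, 0.17, 0.59], [0.13, 0.18, 0.59], [0.12, 0.19, 0.59], [0.1, 0.19, 0.55], [0.05, 0.2, 0.28], [0.02, 0.2, 0.08], [0.01, 0.2, 0.08], [0.01, 0.2, 0.08], [0.01, 0.2, 0.08], [0.0, 0.2, 0.03], [-0.0, 0.2, 0.0], [-0.0, 0.2, 0.0], [-0.0, 0.2, 0.0], [-0.0, 0.2, 0.0], [-0.0, 0.2, 0.0]]
```

View pics/t8.png

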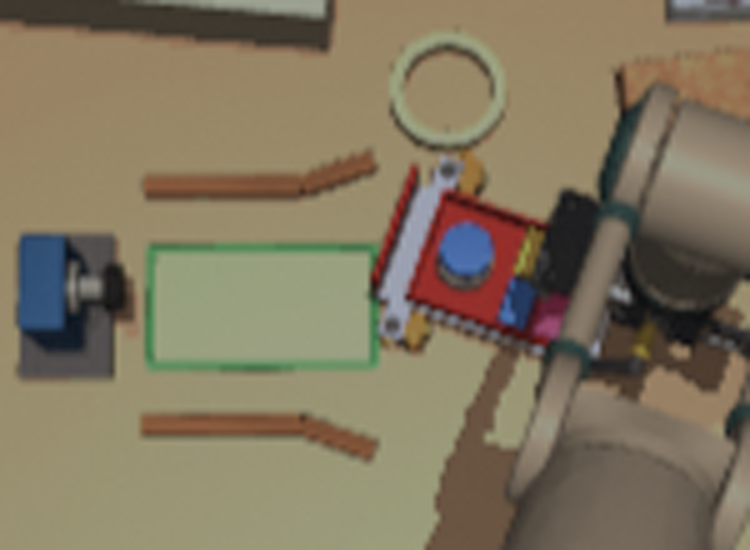

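Vision and tool pose agree that the axle is 7 mm off the centre line at -20°. A short, firm left arc brings it onto the line, and the castor is already at its nearest point to the tape. I'll work out that arc.

```bash
cat >> plan.py <<'E'
def arc(tcp,H,dpsi_units,step):
    """explicit yaw profile (6deg units per row): bar moves keeping the axle on its tangent"""
    a=axle(tcp,H);h=np.radians(H);out=[];b=np.array(tcp[:2],float)
    for q in dpsi_units:
        d=np.radians(6*q);a=a+step*np.array([np.cos(h+d/2),np.sin(h+d/2)]);h+=d
        nb=a-.045*np.array([np.cos(h),np.sin(h)]);out.append([*(nb-b)/.03,q]);b=nb
    print(np.round(out,2).tolist());print("end bar",b,"axle bay",tobay(a),"psi",np.degrees(h)-BH)
E
python3 - <<'E'
from plan import *
np.set_printoptions(precision=4,suppress=True)
t=np.load("/tmp/t8.npz");f=lambda c:full(c,5,(180,110))
R=atz(t,f((448,170)),.046);L=atz(t,f((393,325)),.046);v=R-L;print(R,L,np.linalg.norm(v),"hdg",np.degrees(np.arctan2(v[1],v[0]))+90)
h=np.radians(70.9);print("mid",(R+L)/2,"tool",np.array([.5484,-.1318])+.175*np.array([np.cos(h),np.sin(h)]))
arc([.5484,-.1318],70.92,[.3,.45,.47,.47,.47,.45,.4,.3],.006)
arc([.5484,-.1318],70.92,[.3,.45,.5,.5,.5,.5,.4,.2],.006)
E
```

```text
[0.6619 0.0155 0.046 ] [0.5448 0.0551 0.046 ] 0.12360788434894456 hdg 71.34471765819139
mid [0.6034 0.0353 0.046 ] tool [0.6057 0.0336]
[[0.11, 0.18, 0.3], [0.12, 0.17, 0.45], [0.12, 0.18, 0.47], [0.11, 0.18, 0.47], [0.1, 0.19, 0.47], [0.09, 0.19, 0.45], [0.07, 0.2, 0.4], [0.05, 0.2, 0.3]]
end bar [ 0.5712 -0.0871] axle bay [-0.1972 -0.0012] psi -0.21999999999998465
[[0.11, 0.18, 0.3], [0.12, 0.17, 0.45], [0.12, 0.18, 0.5], [0.11, 0.18, 0.5], [0.1, 0.19, 0.5], [0.09, 0.19, 0.5], [0.07, 0.2, 0.4], [0.03, 0.2, 0.2]]
end bar [ 0.5711 -0.0871] axle bay [-0.1972 -0.0009] psi 0.020000000000024443
```

Call:
servo_tool --series '[{"slide": [0.1, 0.18, 0], "yaw": 0.35}, {"slide": [0.12, 0.17, 0], "yaw": 0.48}, {"slide": [0.12, 0.18, 0], "yaw": 0.5}, {"slide": [0.11, 0.18, 0], "yaw": 0.5}, {"slide": [0.1, 0.19, 0], "yaw": 0.5}, {"slide": [0.08, 0.19, 0], "yaw": 0.48}, {"slide": [0, 0, 0], "yaw": 0}]'

```text
time_s: 8.92
tcp_pos: [0.569, -0.1023, 0.0897]
eef_rot: [[-0.031, -1.0, -0.004], [-0.999, 0.031, -0.019], [0.019, 0.003, -1.0]]
ft_force: [0.4, 1.9, 0.5]
grip_width: 0.0131
```

Run:
```python
from plan import *
s=snap(9)
d=np.load("/tmp/t9.npz")["pixels"];cv2.imwrite("pics/t9.png",cv2.resize(d[110:220,180:330],None,fx=5,fy=5,interpolation=cv2.INTER_CUBIC))
R=s["eef_rot"];H=np.degrees(np.arctan2(-R[1,0],-R[0,0]));print(tobay(axle(s["tcp_pos"],H)),H-BH)
```

```text
9.0667 [ 0.5687 -0.1032  0.0897] hdg 88.12016722064973 [ 0.3647  1.3324 -0.2311] [ 0.3399 -0.2096 -0.0984]
[-0.2132 -0.0004] -2.8798327793502665
```

View pics/t9.png

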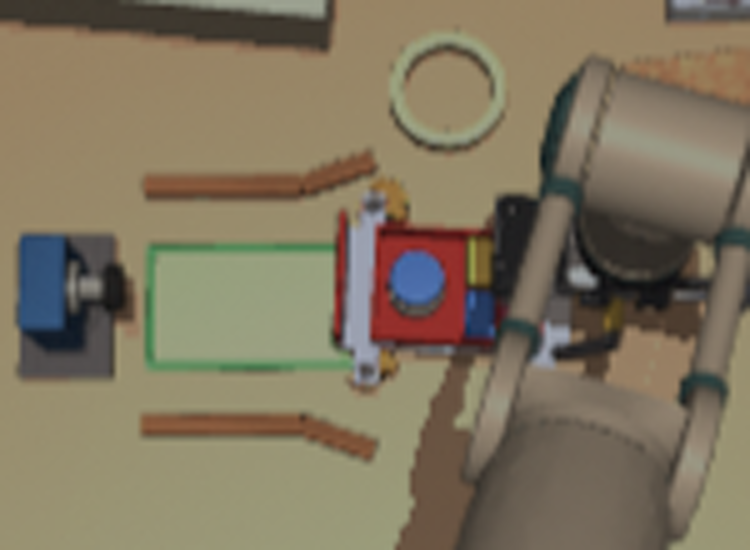

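View pics/w9.png

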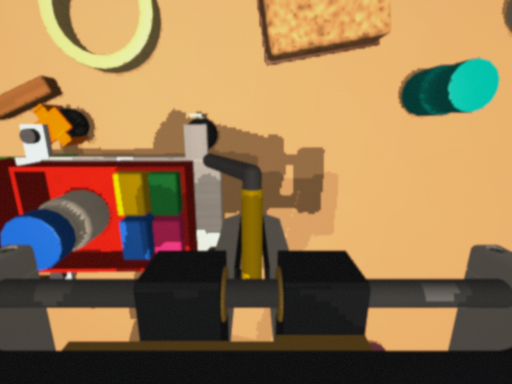

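Run:
```python
from plan import *
np.set_printoptions(precision=4,suppress=True)
t=np.load("/tmp/t9.npz");s=np.load("/tmp/s9.npz")
cv2.imwrite("pics/t9b.png",cv2.resize(t["pixels"][130:205,180:270],None,fx=8.5,fy=8,interpolation=cv2.INTER_CUBIC)[:, :])
cv2.imwrite("pics/t9c.png",cv2.resize(t["pixels"][135:205,205:275],None,fx=8,fy=8,interpolation=cv2.INTER_CUBIC))
cv2.imwrite("pics/s9c.png",cv2.resize(s["pixels"][170:270,190:350],None,fx=5,fy=5,interpolation=cv2.INTER_CUBIC))
f=lambda c:full(c,5,(180,110))
R=atz(t,f((374,203)),.046);L=atz(t,f((367,372)),.046);v=R-L;print(R,L,np.linalg.norm(v),"hdg",np.degrees(np.arctan2(v[1],v[0]))+90)
h=np.radians(88.1);print("mid",(R+L)/2,"tool",np.array([.5687,-.1032])+.175*np.array([np.cos(h),np.sin(h)]))
```

```text
[0.6363 0.0702 0.046 ] [0.5097 0.0737 0.046 ] 0.12663223593387643 hdg 88.40872578574108
mid [0.573 0.072 0.046] tool [0.5745 0.0717]
```

View pics/t9c.png

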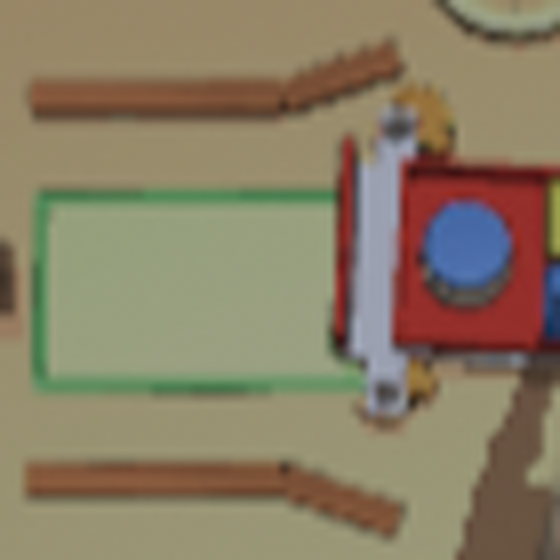

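View pics/s9c.png

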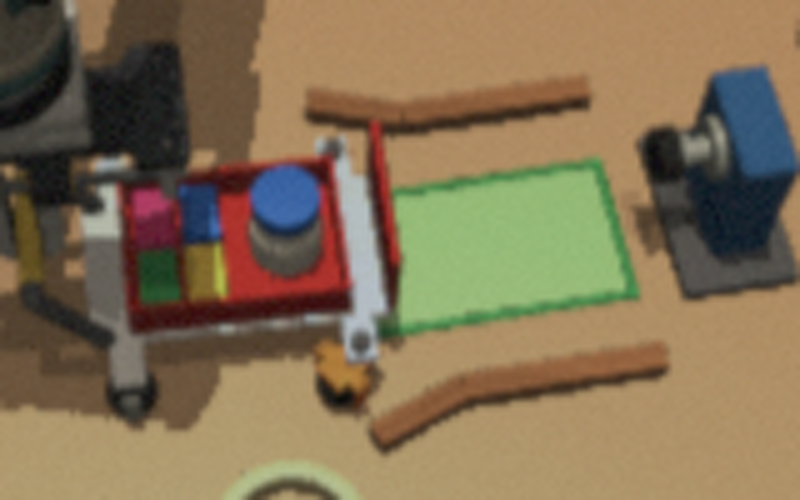

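Run:
```python
from plan import *
np.set_printoptions(precision=4,suppress=True)
t=np.load("/tmp/t9.npz");s=np.load("/tmp/s9.npz")
f=lambda c:full(c,8,(205,135));g=lambda c:full(c,5,(190,170))
print("top: piv",atz(t,f((399,122)),.046)[:2],atz(t,f((387,393)),.046)[:2])
for x in (60,270): print(" kerb top-centres",[atz(t,f((x,y)),.018)[:2] for y in (96,478)], " mark",[atz(t,f((x,y)),0)[:2] for y in (190,393)])
print(" flare ends",[atz(t,f(p),.018)[:2] for p in ((395,58),(398,520))])
print("scene: piv R",atz(s,g((361,342)),.046)[:2],"L",atz(s,g((332,147)),.046)[:2])
print(" kerb top ends far L,R",atz(s,g((588,87)),.018)[:2],atz(s,g((665,354)),.018)[:2],"bend",atz(s,g((405,110)),.018)[:2],atz(s,g((468,384)),.018)[:2],"mouth",atz(s,g((308,99)),.018)[:2],atz(s,g((380,431)),.018)[:2])
print(" tri bends",tri((t,s),(f((284,98)),g((405,110)))))
print(" mark far corners",[atz(s,g(p),0)[:2] for p in ((600,160),(638,297))])
c=-cam(t)[1].T@cam(t)[2];print("cam",c, -cam(s)[1].T@cam(s)[2])
print(atz(t,(266,185),0))
# depth-based heights
for d,uv in ((t,f((150,290))),(t,f((150,99))),(t,f((150,480)))):
    u=np.round(uv).astype(int);z=d["range_z"][u[1],u[0]];K,R,tt=cam(d);print(R.T@(z*np.linalg.inv(K)@np.array([u[0],u[1],1.])-tt))
```

```text
top: piv [0.6378 0.0701] [0.5109 0.074 ]
 kerb top-centres [array([0.6545, 0.2308]), array([0.4732, 0.2261])]  mark [array([0.6129, 0.2317]), array([0.5155, 0.2292])]
 kerb top-centres [array([0.6557, 0.1317]), array([0.4742, 0.1285])]  mark [array([0.614 , 0.1319]), array([0.5165, 0.1302])]
 flare ends [array([0.6747, 0.0729]), array([0.4552, 0.0687])]
scene: piv R [0.6373 0.0712] L [0.5119 0.0757]
 kerb top ends far L,R [0.4788 0.2419] [0.6594 0.2444] bend [0.4777 0.1273] [0.6601 0.1296] mouth [0.4608 0.0698] [0.6802 0.0754]
 tri bends [0.6043 0.1041 0.238 ]
 mark far corners [array([0.5208, 0.242 ]), array([0.6145, 0.2426])]
cam [0.2967 0.0395 1.6173] [ 1.0585 -0.0343  1.0349]
[0.5126 0.0256 0.    ]
[0.5643 0.189  0.0012]
[0.6522 0.189  0.0231]
[0.4714 0.1857 0.0147]
```

```bash
sed -i 's/^BX,BY,BH=.*/BX,BY,BH=.5665,.155,90.7/' plan.py
python3 - <<'E'
from plan import *
print(tobay(axle([.5687,-.1032],88.12)))
arc([.5687,-.1032],88.12,[.2,.16,.12,.04,0,0],.004)
E
```

```text
[-0.21325322 -0.00107105]
[[0.03, 0.13, 0.2], [0.03, 0.13, 0.16], [0.02, 0.13, 0.12], [0.0, 0.13, 0.04], [-0.0, 0.13, 0.0], [-0.0, 0.13, 0.0]]
end bar [ 0.57095743 -0.07921759] axle bay [-0.18925657 -0.00117155] psi 0.5400000000000063
```

Call:
servo_tool --series '[{"slide": [0.03, 0.12, 0], "yaw": 0.2}, {"slide": [0.03, 0.12, 0], "yaw": 0.16}, {"slide": [0.02, 0.13, 0], "yaw": 0.12}, {"slide": [0, 0.13, 0], "yaw": 0.04}, {"slide": [0, 0.13, 0], "yaw": 0}, {"slide": [0, 0, 0], "yaw": 0}]'

```text
time_s: 9.57
tcp_pos: [0.5708, -0.0856, 0.0898]
eef_rot: [[0.024, -1.0, -0.003], [-0.999, -0.024, -0.023], [0.023, 0.004, -1.0]]
ft_force: [0.8, 1.0, 0.8]
grip_width: 0.0132
```

Run:
```python
from plan import *
s=snap(10)
t=np.load("/tmp/t10.npz");cv2.imwrite("pics/t10.png",cv2.resize(t["pixels"][135:205,195:275],None,fx=8,fy=8,interpolation=cv2.INTER_CUBIC))
R=s["eef_rot"];H=np.degrees(np.arctan2(-R[1,0],-R[0,0]));print(tobay(axle(s["tcp_pos"],H)),H-BH)
```

```text
9.7167 [ 0.5708 -0.086   0.0897] hdg 91.35381890559671 [ 1.0633 -0.0945  0.057 ] [ 0.3155 -0.0846  0.0054]
[-0.196  -0.0009] 0.6538189055967081
```

View pics/t10.png

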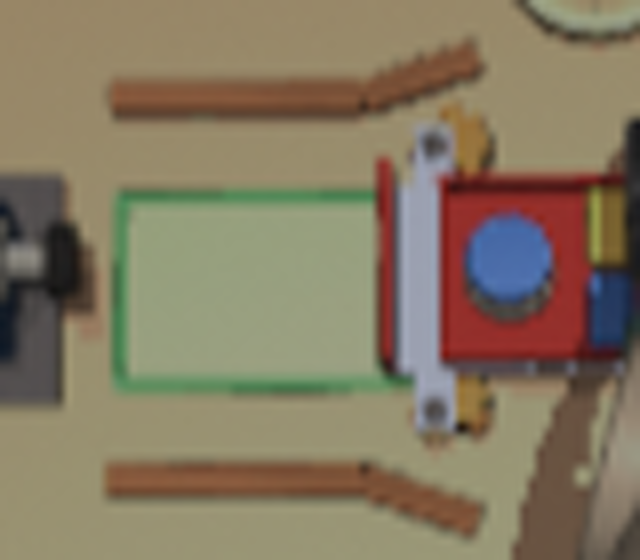

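View pics/w10.png

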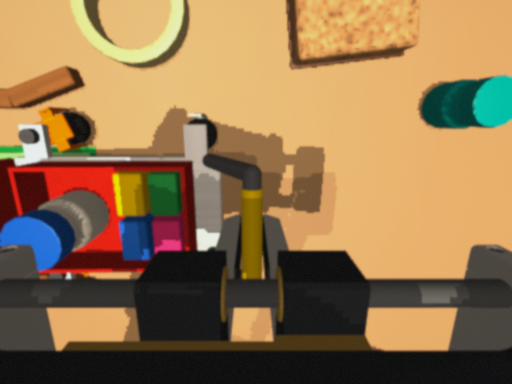

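Run:
```python
from plan import *
np.set_printoptions(precision=4,suppress=True)
t=np.load("/tmp/t10.npz");f=lambda c:full(c,8,(195,135))
R=atz(t,f((433,145)),.046);L=atz(t,f((435,410)),.046);print(R[:2],L[:2],(R+L)[:2]/2)
h=np.radians(91.35);print("tool",np.array([.5708,-.086])+.175*np.array([np.cos(h),np.sin(h)]))
s=np.load("/tmp/s10.npz");cv2.imwrite("pics/s10.png",cv2.resize(s["pixels"][170:270,200:350],None,fx=5.3,fy=5.3,interpolation=cv2.INTER_CUBIC))
```

```text
[0.6266 0.0913] [0.5028 0.0885] [0.5647 0.0899]
tool [0.5667 0.089 ]
```

View pics/s10.png

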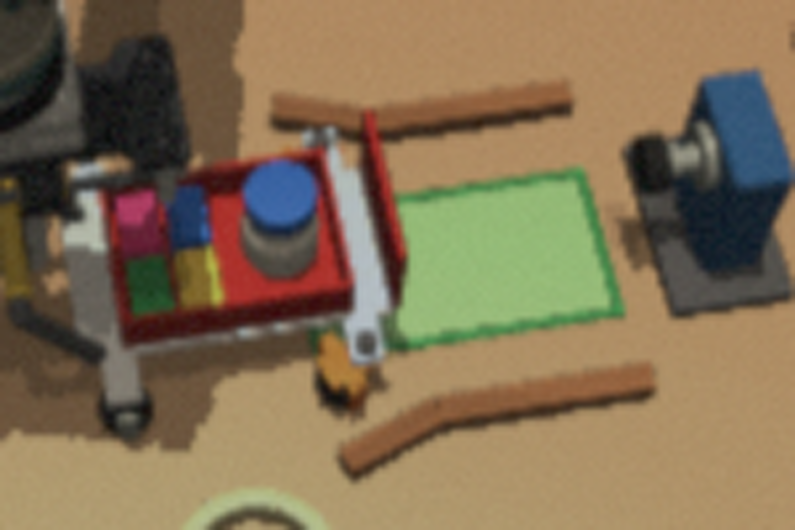

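Call:
servo_tool --series '[{"slide": [-0.01, 0.12, 0], "yaw": -0.04}, {"slide": [-0.005, 0.15, 0], "yaw": -0.03}, {"slide": [0, 0.15, 0], "yaw": 0}, {"slide": [0, 0.15, 0], "yaw": 0}, {"slide": [0, 0.15, 0], "yaw": 0}, {"slide": [0, 0.12, 0], "yaw": 0}, {"slide": [0, 0, 0], "yaw": 0}]'

```text
time_s: 10.3
tcp_pos: [0.5698, -0.0594, 0.0898]
eef_rot: [[0.016, -1.0, -0.004], [-1.0, -0.016, -0.025], [0.025, 0.005, -1.0]]
ft_force: [0.5, 0.2, 0.7]
grip_width: 0.0133
```

Run:
```python
from plan import *
s=snap(11)
t=np.load("/tmp/t11.npz");cv2.imwrite("pics/t11.png",cv2.resize(t["pixels"][135:205,195:275],None,fx=8,fy=8,interpolation=cv2.INTER_CUBIC))
s_=np.load("/tmp/s11.npz");cv2.imwrite("pics/s11.png",cv2.resize(s_["pixels"][170:270,200:350],None,fx=5.3,fy=5.3,interpolation=cv2.INTER_CUBIC))
R=s["eef_rot"];H=np.degrees(np.arctan2(-R[1,0],-R[0,0]));print(tobay(axle(s["tcp_pos"],H)),H-BH)
```

```text
10.45 [ 0.5698 -0.0598  0.0897] hdg 90.8853618583397 [0.3185 0.7321 1.6138] [ 0.4419 -0.0428  0.0414]
[-0.1699 -0.0005] 0.18536185833970364
```

View pics/t11.png

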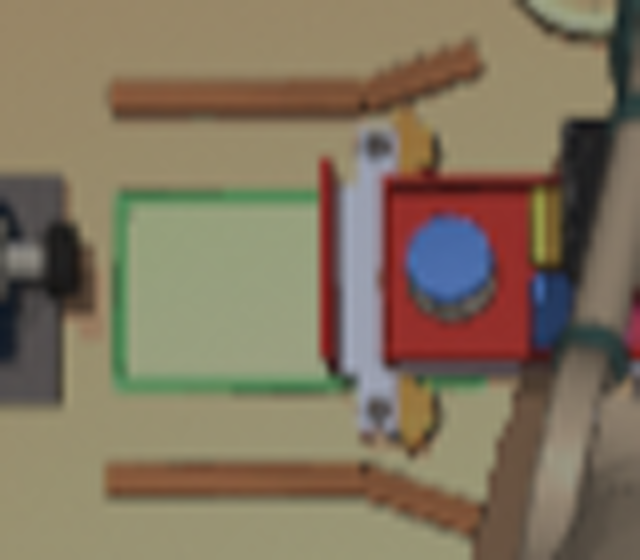

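View pics/w11.png

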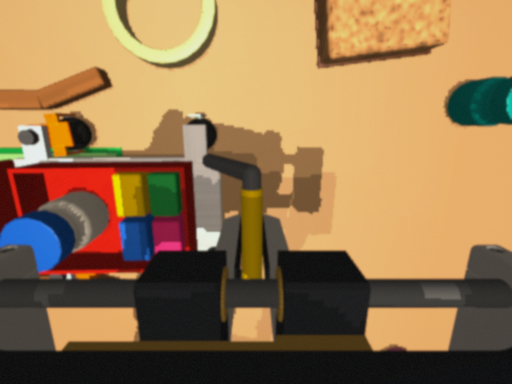

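View pics/s11.png

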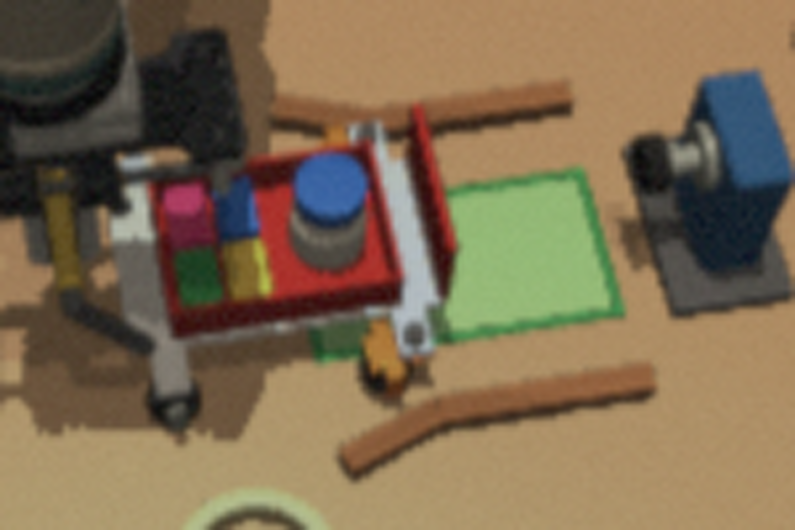

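Run:
```python
import cv2
w=cv2.imread("pics/w11.png");cv2.imwrite("pics/w11c.png",cv2.resize(w[60:180,0:140],None,fx=5,fy=5,interpolation=cv2.INTER_CUBIC))
```

```text
(no output)
```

View pics/w11c.png

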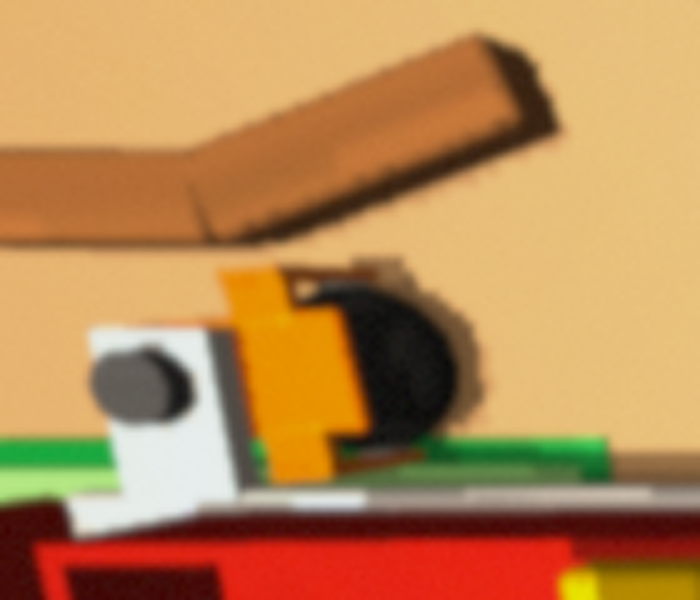

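Run:
```python
from plan import *
np.set_printoptions(precision=4,suppress=True)
w=np.load("/tmp/w11.npz");f=lambda c:full(c,5,(0,60))
print("mark R edge",[atz(w,f(p),0)[:2] for p in ((0,438),(605,438))],"near corner")
print("kerb inner top",[atz(w,f(p),.018)[:2] for p in ((0,243),(205,243))])
print("flare tip",atz(w,f((520,118)),.018)[:2])
print("pivot",atz(w,f((135,383)),.05)[:2],"wheel top ctr",atz(w,f((380,365)),.028)[:2],"fork outer",[atz(w,f((250,268)),z)[:2] for z in (.02,.03)])
h=np.radians(90.89);e=np.array([np.cos(h),np.sin(h)]);n=np.array([-e[1],e[0]])
print("tool pivotR",np.array([.5698,-.0598])+.175*e-.062*n)
for p in ((377,145),(378,410)):
    print(atz(np.load("/tmp/t11.npz"),full(p,8,(195,135)),.046)[:2])
```

```text
mark R edge [array([0.6151, 0.1829]), array([0.6167, 0.0671])] near corner
kerb inner top [array([0.6509, 0.1596]), array([0.6515, 0.1245])]
flare tip [0.673  0.0676]
pivot [0.6293 0.1162] wheel top ctr [0.6315 0.0914] fork outer [array([0.6474, 0.1162]), array([0.6472, 0.1093])]
tool pivotR [0.6291 0.1161]
[0.6263 0.1172]
[0.5026 0.1147]
```

Wrist view: the right kerb's inner edge is straight, at crop row 243. The right fork's outer end at (250,268) sits about 4 mm inside it, and the wheel is trailing. The bay centre works out at x≈0.568, so the caddy is about 1 mm left of centre. I'll carry on.

Call:
servo_tool --series '[{"slide": [0, 0.12, 0], "yaw": -0.06}, {"slide": [0, 0.16, 0], "yaw": -0.02}, {"slide": [0, 0.16, 0], "yaw": 0}, {"slide": [0, 0.16, 0], "yaw": 0}, {"slide": [0, 0.16, 0], "yaw": 0}, {"slide": [0, 0.16, 0], "yaw": 0}, {"slide": [0, 0.12, 0], "yaw": 0}, {"slide": [0, 0, 0], "yaw": 0}]'

```text
time_s: 11.12
tcp_pos: [0.569, -0.0266, 0.0898]
eef_rot: [[0.006, -1.0, -0.006], [-1.0, -0.006, -0.027], [0.027, 0.006, -1.0]]
ft_force: [0.5, -0.3, 0.7]
grip_width: 0.0136
```

```bash
sed -i 's/^BX,BY,BH=.*/BX,BY,BH=.568,.155,90.8/' plan.py;python3 - <<'E'
from plan import *
s=snap(12)
t=np.load("/tmp/t12.npz");cv2.imwrite("pics/t12.png",cv2.resize(t["pixels"][135:205,180:260],None,fx=8,fy=8,interpolation=cv2.INTER_CUBIC))
w=cv2.imread("pics/w12.png");cv2.imwrite("pics/w12c.png",cv2.resize(w[60:180,0:250],None,fx=3.2,fy=3.2,interpolation=cv2.INTER_CUBIC))
R=s["eef_rot"];H=np.degrees(np.arctan2(-R[1,0],-R[0,0]));print(tobay(axle(s["tcp_pos"],H)),H-BH)
E
```

```text
11.2667 [ 0.569  -0.0271  0.0897] hdg 90.31508971789006 [-0.4643  0.9433  0.683 ] [0.4271 0.0175 0.0075]
[-0.1371  0.0011] -0.4849102821099365
```

View pics/t12.png

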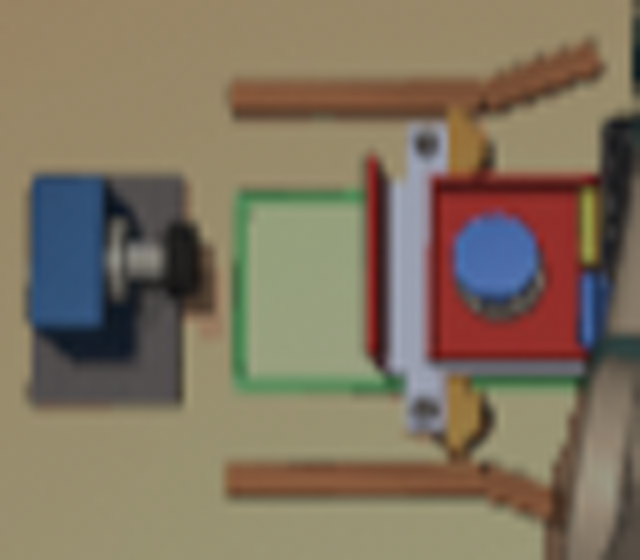

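View pics/w12c.png

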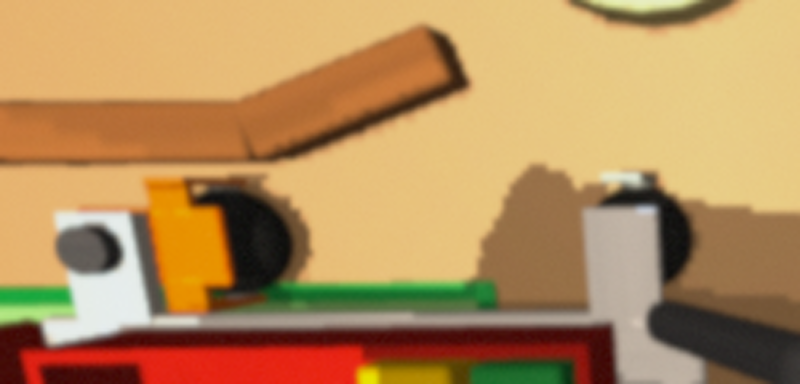

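Call:
servo_tool --series '[{"slide": [0, 0.12, 0], "yaw": 0.02}, {"slide": [0, 0.16, 0], "yaw": 0.02}, {"slide": [0, 0.16, 0], "yaw": 0.02}, {"slide": [0, 0.16, 0], "yaw": 0.02}, {"slide": [0, 0.16, 0], "yaw": 0}, {"slide": [0, 0.16, 0], "yaw": 0}, {"slide": [0, 0.16, 0], "yaw": 0}, {"slide": [0, 0.12, 0], "yaw": 0}, {"slide": [0, 0.08, 0], "yaw": 0}, {"slide": [0, 0, 0], "yaw": 0}]'

```text
time_s: 12.1
tcp_pos: [0.5686, 0.0143, 0.0898]
eef_rot: [[0.014, -1.0, -0.007], [-0.999, -0.014, -0.028], [0.028, 0.007, -1.0]]
ft_force: [-0.1, -0.3, 0.4]
grip_width: 0.0134
```

Run:
```python
from plan import *
s=snap(13)
t=np.load("/tmp/t13.npz");cv2.imwrite("pics/t13.png",cv2.resize(t["pixels"][135:205,180:260],None,fx=8,fy=8,interpolation=cv2.INTER_CUBIC))
w=cv2.imread("pics/w13.png");cv2.imwrite("pics/w13c.png",cv2.resize(w[60:180,0:250],None,fx=3.2,fy=3.2,interpolation=cv2.INTER_CUBIC))
R=s["eef_rot"];H=np.degrees(np.arctan2(-R[1,0],-R[0,0]));print(tobay(axle(s["tcp_pos"],H)),H-BH)
```

```text
12.25 [0.5686 0.014  0.0897] hdg 90.78642851255408 [0.6807 0.7238 0.42  ] [0.3943 0.033  0.0611]
[-0.096   0.0014] -0.013571487445915409
```

View pics/t13.png

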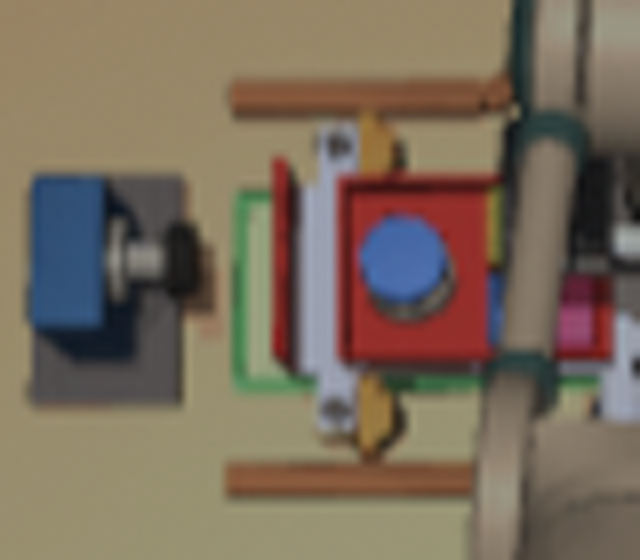

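View pics/w13c.png

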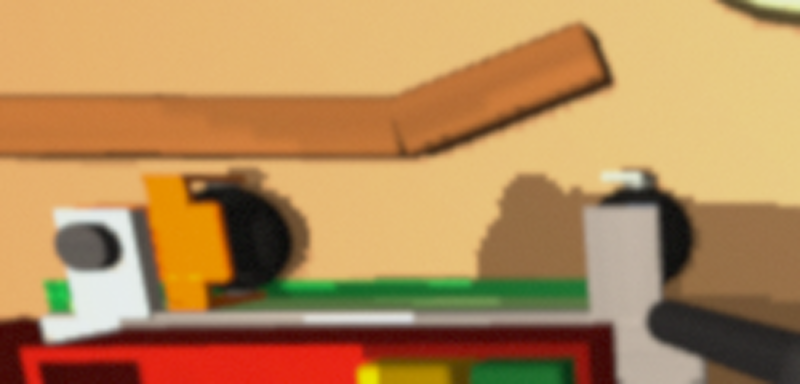

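Call:
servo_tool --series '[{"slide": [0, 0.1, 0], "yaw": 0}, {"slide": [0, 0.12, 0], "yaw": 0}, {"slide": [0, 0.12, 0], "yaw": 0}, {"slide": [0, 0.12, 0], "yaw": 0}, {"slide": [0, 0.12, 0], "yaw": 0}, {"slide": [0, 0.08, 0], "yaw": 0}, {"slide": [0, 0.05, 0], "yaw": 0}, {"slide": [0, 0, 0], "yaw": 0}]'

```text
time_s: 12.92
tcp_pos: [0.5682, 0.0361, 0.0898]
eef_rot: [[0.013, -1.0, -0.008], [-0.999, -0.013, -0.03], [0.03, 0.008, -1.0]]
ft_force: [0.7, -0.6, 0.8]
grip_width: 0.0135
```

Run:
```python
from plan import *
s=snap(14)
t=np.load("/tmp/t14.npz");cv2.imwrite("pics/t14.png",cv2.resize(t["pixels"][135:205,180:260],None,fx=8,fy=8,interpolation=cv2.INTER_CUBIC))
t=np.load("/tmp/s14.npz");cv2.imwrite("pics/s14.png",cv2.resize(t["pixels"][170:270,220:360],None,fx=5.5,fy=5.5,interpolation=cv2.INTER_CUBIC))
R=s["eef_rot"];H=np.degrees(np.arctan2(-R[1,0],-R[0,0]));print(tobay(axle(s["tcp_pos"],H)),H-BH)
```

```text
13.0667 [0.5683 0.036  0.0897] hdg 90.73464298111861 [-1.4465  0.4992  0.6528] [ 0.3789  0.0559 -0.0033]
[-0.074   0.0013] -0.0653570188813859
```

View pics/t14.png

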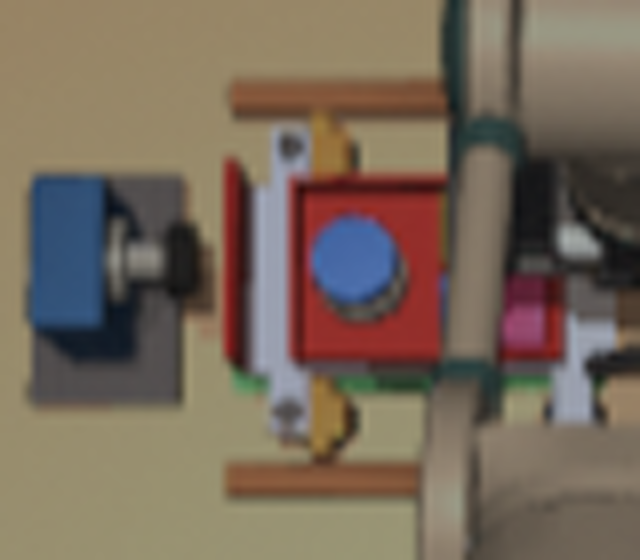

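View pics/s14.png

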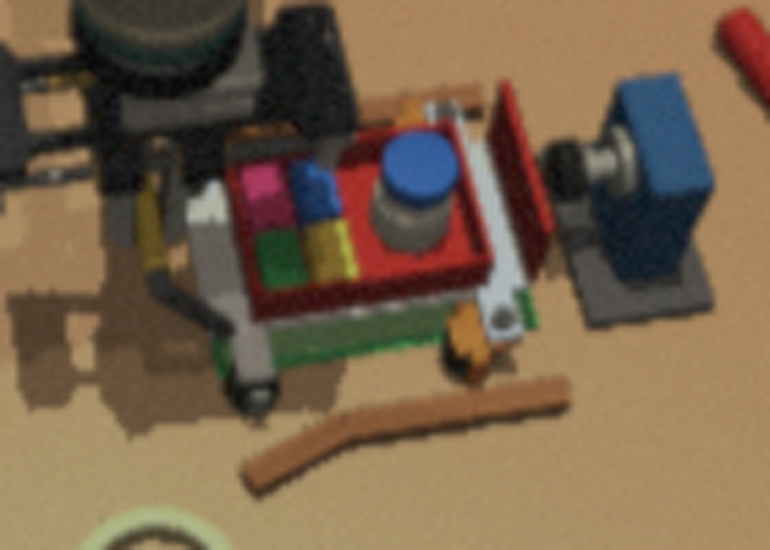

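Call:
servo_tool --series '[{"slide": [0, 0.04, 0], "yaw": 0}, {"slide": [0, 0.04, 0], "yaw": 0}, {"slide": [0, 0.04, 0], "yaw": 0}, {"slide": [0, 0.03, 0], "yaw": 0}, {"slide": [0, 0.03, 0], "yaw": 0}, {"slide": [0, 0.03, 0], "yaw": 0}]'

```text
time_s: 13.57
tcp_pos: [0.5682, 0.0416, 0.0898]
eef_rot: [[0.012, -1.0, -0.008], [-0.999, -0.012, -0.031], [0.03, 0.008, -1.0]]
ft_force: [-1.0, -0.9, 1.1]
grip_width: 0.0131
```

Call:
servo_tool --series '[{"slide": [0, 0.03, 0], "yaw": 0}, {"slide": [0, 0.03, 0], "yaw": 0}]'

```text
time_s: 13.73
tcp_pos: [0.5681, 0.0435, 0.0898]
eef_rot: [[0.012, -1.0, -0.008], [-0.999, -0.012, -0.031], [0.031, 0.008, -0.999]]
ft_force: [-0.6, -0.9, 1.0]
grip_width: 0.0131
```

Call:
servo_tool --series '[{"slide": [0, 0.03, 0], "yaw": 0}, {"slide": [0, 0.03, 0], "yaw": 0}]'

```text
time_s: 13.9
tcp_pos: [0.5681, 0.0455, 0.0898]
eef_rot: [[0.012, -1.0, -0.008], [-0.999, -0.012, -0.031], [0.031, 0.008, -0.999]]
ft_force: [-0.6, -0.8, 0.6]
grip_width: 0.0133
```

Call:
servo_tool --series '[{"slide": [0, 0.03, 0], "yaw": 0}]'

```text
time_s: 13.98
tcp_pos: [0.5681, 0.0465, 0.0898]
eef_rot: [[0.012, -1.0, -0.008], [-0.999, -0.012, -0.031], [0.031, 0.008, -0.999]]
ft_force: [-0.9, -1.6, 0.6]
grip_width: 0.0136
```

Call:
servo_tool --series '[{"slide": [0, 0.02, 0], "yaw": 0}]'

```text
time_s: 14.07
tcp_pos: [0.5681, 0.0473, 0.0898]
eef_rot: [[0.012, -1.0, -0.008], [-0.999, -0.012, -0.031], [0.031, 0.008, -0.999]]
ft_force: [-0.4, -0.3, 0.5]
grip_width: 0.0136
```

Call:
servo_tool --series '[{"slide": [0, 0.02, 0], "yaw": 0}]'

```text
time_s: 14.15
tcp_pos: [0.568, 0.0479, 0.0898]
eef_rot: [[0.012, -1.0, -0.008], [-0.999, -0.012, -0.031], [0.031, 0.009, -0.999]]
ft_force: [-1.1, -0.9, 0.5]
grip_width: 0.013
```

Call:
servo_tool --series '[{"slide": [0, 0.02, 0], "yaw": 0}]'

```text
time_s: 14.23
tcp_pos: [0.568, 0.0486, 0.0898]
eef_rot: [[0.012, -1.0, -0.008], [-0.999, -0.012, -0.031], [0.031, 0.009, -0.999]]
ft_force: [-1.0, -1.7, 1.5]
grip_width: 0.0133
```

Call:
servo_tool --series '[{"slide": [0, 0.02, 0], "yaw": 0}]'

```text
time_s: 14.32
tcp_pos: [0.568, 0.0493, 0.0898]
eef_rot: [[0.012, -1.0, -0.008], [-0.999, -0.012, -0.031], [0.031, 0.009, -0.999]]
ft_force: [-1.3, -1.1, 1.0]
grip_width: 0.013
```

Call:
servo_tool --series '[{"slide": [0, 0.02, 0], "yaw": 0}]'

```text
time_s: 14.4
tcp_pos: [0.568, 0.05, 0.0898]
eef_rot: [[0.012, -1.0, -0.008], [-0.999, -0.012, -0.031], [0.031, 0.009, -0.999]]
ft_force: [-0.5, -0.8, 1.7]
grip_width: 0.0132
```

Call:
servo_tool --series '[{"slide": [0, 0.02, 0], "yaw": 0}]'

```text
time_s: 14.48
tcp_pos: [0.568, 0.0503, 0.0898]
eef_rot: [[0.013, -1.0, -0.008], [-0.999, -0.012, -0.031], [0.031, 0.009, -0.999]]
ft_force: [-0.9, -2.9, -0.1]
grip_width: 0.0131
```

Contact shows: the step fell short and the force jumped to about 3 N. I'll keep pressing in small steps.

Call:
servo_tool --series '[{"slide": [0, 0.02, 0], "yaw": 0}]'

```text
time_s: 14.57
tcp_pos: [0.568, 0.0503, 0.0898]
eef_rot: [[0.013, -1.0, -0.008], [-0.999, -0.013, -0.033], [0.032, 0.009, -0.999]]
ft_force: [-0.4, -3.0, 0.6]
grip_width: 0.0133
```

Call:
servo_tool --series '[{"slide": [0, 0.02, 0], "yaw": 0}]'

```text
time_s: 14.65
tcp_pos: [0.568, 0.0504, 0.0897]
eef_rot: [[0.013, -1.0, -0.008], [-0.999, -0.013, -0.034], [0.034, 0.009, -0.999]]
ft_force: [-0.9, -1.7, 0.3]
grip_width: 0.0136
```

Call:
servo_tool --series '[{"slide": [0, 0.04, 0], "yaw": 0}]'

```text
time_s: 14.73
tcp_pos: [0.568, 0.0507, 0.0897]
eef_rot: [[0.013, -1.0, -0.009], [-0.999, -0.013, -0.035], [0.035, 0.009, -0.999]]
ft_force: [-0.7, -5.2, 0.7]
grip_width: 0.0133
```

Call:
servo_tool --series '[{"slide": [0, 0.05, 0], "yaw": 0}]'

```text
time_s: 14.82
tcp_pos: [0.568, 0.051, 0.0897]
eef_rot: [[0.014, -1.0, -0.009], [-0.999, -0.014, -0.038], [0.038, 0.009, -0.999]]
ft_force: [-0.7, -5.4, 0.9]
grip_width: 0.0133
```

Call:
servo_tool --series '[{"slide": [0, 0.075, 0], "yaw": 0}]'

```text
time_s: 14.9
tcp_pos: [0.5679, 0.0514, 0.0897]
eef_rot: [[0.015, -1.0, -0.009], [-0.999, -0.014, -0.041], [0.041, 0.01, -0.999]]
ft_force: [-0.4, -8.1, 0.5]
grip_width: 0.0131
```

Call:
servo_tool --series '[{"slide": [0, 0.09, 0], "yaw": 0}]'

```text
time_s: 14.98
tcp_pos: [0.5679, 0.0516, 0.0897]
eef_rot: [[0.016, -1.0, -0.009], [-0.999, -0.015, -0.046], [0.046, 0.01, -0.999]]
ft_force: [-1.3, -9.0, 1.0]
grip_width: 0.0133
```

Call:
servo_tool --series '[{"slide": [0, 0.1, 0], "yaw": 0}, {"slide": [0, 0.1, 0], "yaw": 0}]'

```text
time_s: 15.15
tcp_pos: [0.5679, 0.0516, 0.0896]
eef_rot: [[0.018, -1.0, -0.01], [-0.998, -0.018, -0.058], [0.058, 0.011, -0.998]]
ft_force: [-0.1, -9.8, 0.5]
grip_width: 0.0136
```

Call:
servo_tool --series '[{"slide": [0, 0.1, 0], "yaw": 0}, {"slide": [0, 0.1, 0], "yaw": 0}]'

```text
time_s: 15.32
tcp_pos: [0.5678, 0.0514, 0.0895]
eef_rot: [[0.021, -1.0, -0.011], [-0.997, -0.02, -0.07], [0.07, 0.012, -0.997]]
ft_force: [-0.8, -9.6, 0.4]
grip_width: 0.0136
```

Call:
servo_tool --series '[{"slide": [0, 0.1, 0], "yaw": 0}, {"slide": [0, 0.1, 0], "yaw": 0}]'

```text
time_s: 15.48
tcp_pos: [0.5678, 0.0512, 0.0895]
eef_rot: [[0.023, -1.0, -0.011], [-0.996, -0.022, -0.082], [0.081, 0.013, -0.997]]
ft_force: [-1.1, -9.8, 0.0]
grip_width: 0.0131
```

Call:
servo_tool --series '[{"slide": [0, 0.1, 0], "yaw": 0}, {"slide": [0, 0.1, 0], "yaw": 0}, {"slide": [0, 0.1, 0], "yaw": 0}]'

```text
time_s: 15.73
tcp_pos: [0.5678, 0.0509, 0.0894]
eef_rot: [[0.026, -1.0, -0.013], [-0.995, -0.024, -0.099], [0.099, 0.015, -0.995]]
ft_force: [0.0, -8.8, 0.9]
grip_width: 0.0132
```

Call:
servo_tool --series '[{"slide": [0, 0.06, 0], "yaw": 0}, {"slide": [0, 0.03, 0], "yaw": 0}, {"slide": [0, 0, 0], "yaw": 0}, {"slide": [0, 0, 0], "yaw": 0}, {"slide": [0, 0, 0], "yaw": 0}]'

```text
time_s: 16.15
tcp_pos: [0.5679, 0.0493, 0.0893]
eef_rot: [[0.026, -1.0, -0.014], [-0.994, -0.024, -0.107], [0.106, 0.016, -0.994]]
ft_force: [0.3, -2.5, 0.1]
grip_width: 0.013
```

Run:
```python
from plan import *
s=snap(15);print(s["eef_rot"])
w=cv2.imread("pics/w15.png");t=np.load("/tmp/s15.npz");cv2.imwrite("pics/s15.png",cv2.resize(t["pixels"][170:270,220:360],None,fx=5.5,fy=5.5,interpolation=cv2.INTER_CUBIC))
```

```text
16.3 [0.5678 0.0494 0.0893] hdg 91.48685771008611 [ 0.8482 -3.7821  1.5297] [-0.3391  0.0513 -0.0195]
[[ 0.0258 -0.9996 -0.0138]
 [-0.994  -0.0242 -0.1069]
 [ 0.1065  0.0165 -0.9942]]
```

View pics/w15.png

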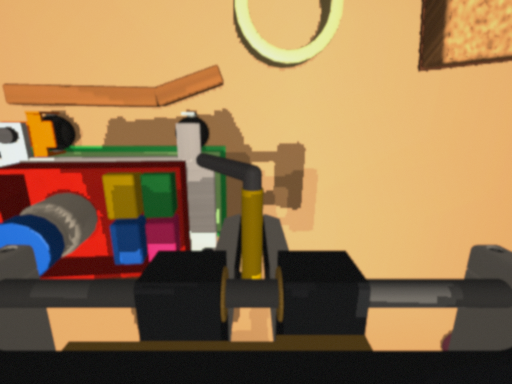

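View pics/s15.png

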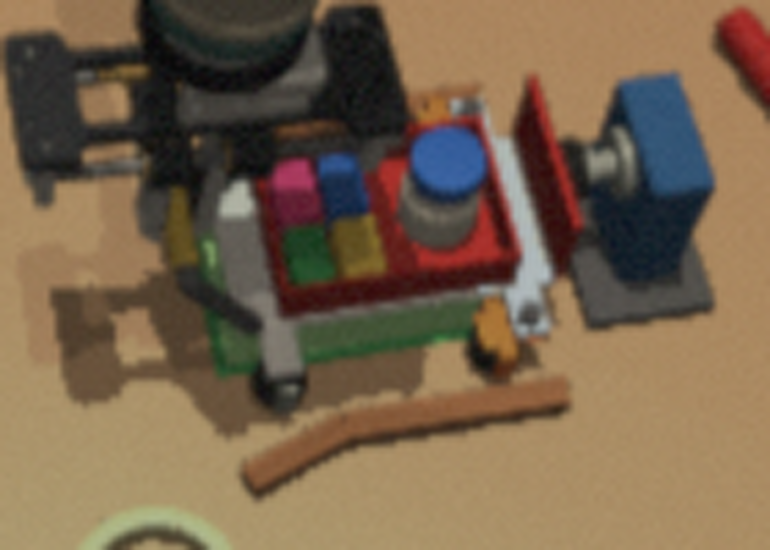

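Call:
servo_tool --series '[{"slide": [0, -0.01, 0], "yaw": 0}, {"slide": [0, 0, 0], "yaw": 0}, {"slide": [0, 0, 0], "yaw": 0}, {"slide": [0, 0, 0], "yaw": 0}, {"slide": [0, 0, 0], "yaw": 0}, {"slide": [0, 0, 0], "yaw": 0}]' --jaw 0.5

```text
time_s: 16.8
tcp_pos: [0.5682, 0.0532, 0.0887]
eef_rot: [[0.025, -1.0, -0.013], [-0.995, -0.024, -0.1], [0.1, 0.015, -0.995]]
ft_force: [-0.0, 0.3, -0.2]
grip_width: 0.0463
```

Run:
```python
from plan import *
s=snap(16);print(s["grip_width"])
```

```text
16.95 [0.5682 0.053  0.0887] hdg 91.44739454154764 [ 0.2924 -0.1652 -0.4203] [0.107  0.0245 0.0503]
0.04679680819221773
```

View pics/w16.png

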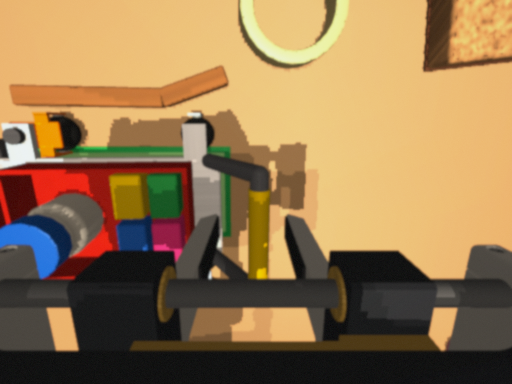

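The bar is clear of both fingers (column 259 between 215 and 290). I'll lift straight out along the tool axis.

Call:
servo_tool --series '[{"slide": [0, 0.01, 0.15], "yaw": 0}, {"slide": [0, 0.02, 0.25], "yaw": 0}, {"slide": [0, 0.02, 0.3], "yaw": 0}, {"slide": [0, 0.02, 0.4], "yaw": 0}, {"slide": [0, 0, 0.5], "yaw": 0}, {"slide": [0, 0, 0.6], "yaw": 0}, {"slide": [0, 0, 0.6], "yaw": 0}, {"slide": [0, 0, 0.6], "yaw": 0}, {"slide": [0, 0, 0.4], "yaw": 0}, {"slide": [0, 0, 0], "yaw": 0}]'

```text
time_s: 17.78
tcp_pos: [0.568, 0.0556, 0.215]
eef_rot: [[0.025, -1.0, -0.009], [-0.995, -0.024, -0.1], [0.099, 0.011, -0.995]]
ft_force: [0.4, 0.5, 0.7]
grip_width: 0.0472
```

Call:
servo_tool --series '[{"slide": [-0.6, -0.3, 0.2], "yaw": 0}, {"slide": [-0.8, -0.5, 0.2], "yaw": 0}, {"slide": [-0.8, -0.5, 0.2], "yaw": 0}, {"slide": [-0.8, -0.5, 0.2], "yaw": 0}, {"slide": [-0.6, -0.5, 0], "yaw": 0}, {"slide": [-0.4, -0.3, 0], "yaw": 0}, {"slide": [0, 0, 0], "yaw": 0}]'

```text
time_s: 18.37
tcp_pos: [0.4437, -0.0234, 0.2408]
eef_rot: [[0.027, -1.0, -0.004], [-0.995, -0.026, -0.099], [0.099, 0.007, -0.995]]
ft_force: [-0.1, -0.4, -0.3]
grip_width: 0.047
```

Run:
```python
from plan import *
s=snap(17)
t=np.load("/tmp/t17.npz");cv2.imwrite("pics/t17.png",cv2.resize(t["pixels"][135:205,180:260],None,fx=8,fy=8,interpolation=cv2.INTER_CUBIC))
t=np.load("/tmp/s17.npz");cv2.imwrite("pics/s17.png",cv2.resize(t["pixels"][170:270,220:360],None,fx=5.5,fy=5.5,interpolation=cv2.INTER_CUBIC));cv2.imwrite("pics/s17f.png",t["pixels"])
```

```text
18.5167 [ 0.447  -0.0221  0.2405] hdg 91.63404828463639 [-0.5499  0.2811  1.0317] [ 0.039   0.0129 -0.0334]
```

View pics/t17.png

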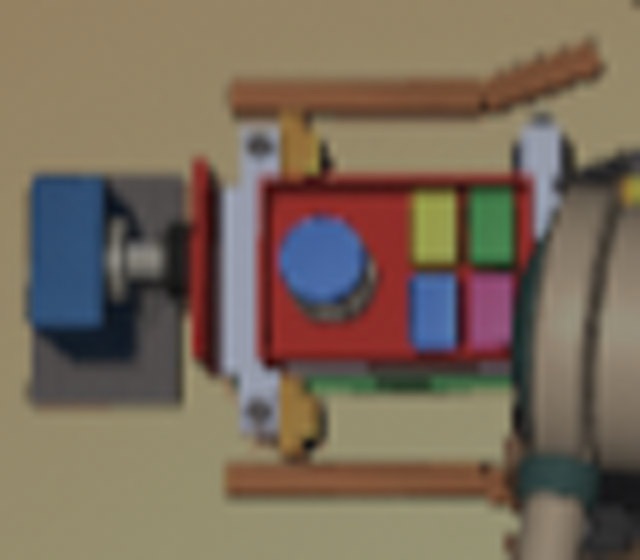

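View pics/s17.png

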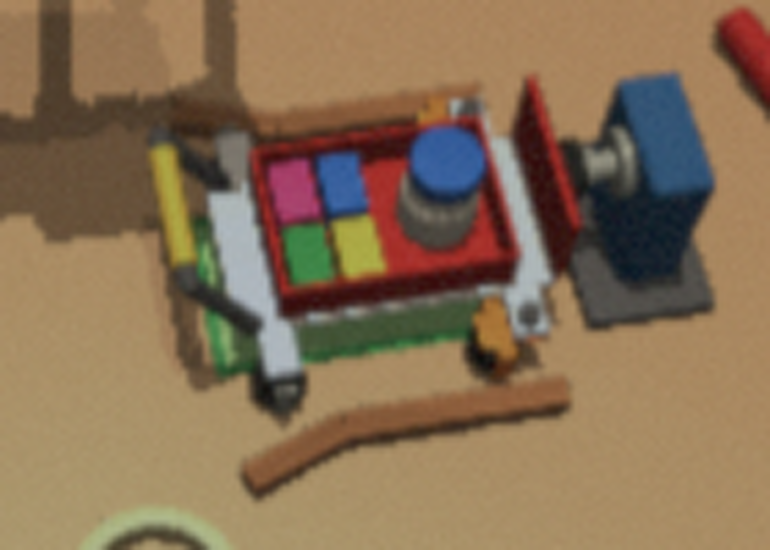

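View pics/s17f.png

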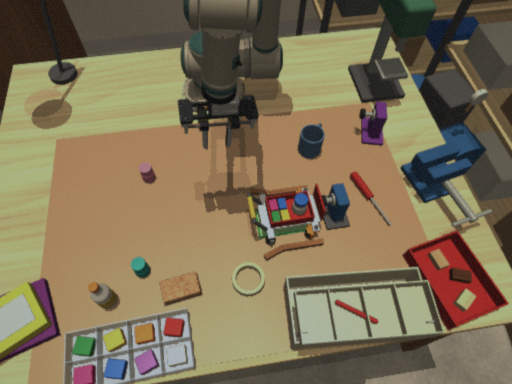

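Call:
servo_tool --series '[{"slide": [0, 0, 0], "yaw": 0}, {"slide": [0, 0, 0], "yaw": 0}, {"slide": [0, 0, 0], "yaw": 0}]'

```text
time_s: 18.77
tcp_pos: [0.45, -0.0207, 0.2397]
eef_rot: [[0.03, -1.0, -0.002], [-0.995, -0.03, -0.097], [0.097, 0.005, -0.995]]
ft_force: [0.5, -0.8, -0.2]
grip_width: 0.0474
```

Run:
```python
from plan import *
np.set_printoptions(precision=4,suppress=True)
t=np.load("/tmp/t17.npz");f=lambda c:full(c,8,(180,135));s=np.load("/tmp/s17.npz");g=lambda c:full(c,5.5,(220,170))
for nm,R,L,b in (("top",atz(t,f((260,147)),.046),atz(t,f((260,411)),.046),(.5642,.155)),("scene",atz(s,g((530,315)),.046),atz(s,g((467,107)),.046),(.569,.155))):
    v=R-L;h=np.arctan2(v[1],v[0])+np.pi/2;c=(R+L)[:2]/2-.065*np.array([np.cos(h),np.sin(h)]);setbay(*b,90.8);print(nm,"hdg rel",np.degrees(h)-90.8,"origin in bay",tobay(c))
from plant import read_state
print(read_state()["joint_vel"])
```

```text
top hdg rel 0.6756195323016385 origin in bay [ 0.0052 -0.0001]
scene hdg rel 0.9186367445538934 origin in bay [0.0066 0.0031]
[ 0.0118  0.0188 -0.0112  0.0042 -0.0051  0.002 ]
```

Both views put the caddy's origin 5–7 mm past the middle of the mark, within about 3 mm of the centre line and square to within 1°. Handing in.

```bash
python3 -c "
from plant import hand_in
print(hand_in())"
```

```text
the job is handed in; nothing more can be done
None
```

The caddy is parked on the green mark against the rubber stop, released, and the job is handed in; no verdict is reported. I gripped it by the yellow bar and pushed about 70 mm straight ahead until both castors trailed. Then I steered an S-curve past the tape roll and between the kerbs and felt for the stop. I pressed it at about 9–10 N for roughly 0.7 s, never reading above 10 N, then eased off, let go and backed the arm clear.

**Last checks:**
- **Position:** the top view puts the caddy's origin at +5 mm along the bay and 0 mm off centre. The scene view gives +7 mm and +3 mm.
- **Squareness:** it is square to the bay within about 1° in both views.
- **Castors, jar and bystanders:** the castors look trailing, the jar is upright in its tray, and the other things look where they were.
- **Robot:** clear of everything at hand-in, with only a slow creep of about 0.02 rad/s or less left in the joints.

**What disagreed:**
- **Bay centre line:** the cameras differed by about 5 mm on it, so I settled on a middle value, checked against the wrist camera's view of the right kerb.
- **Tool tilt:** the gripper leaned about 6° while pressing; it still released cleanly.

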